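# Cover the bearing pockets and zero the preload gauge

### The job

Set up the bearing preload gauge: put each loose cover plate on the table into a pocket of the sled (one per pocket, any pocket) and press it fully home so that it sits level and flush with the rim. Then slide the sled all the way to its stop at the dial, then flip the cam lever over and down to lock the sled there, and last turn the dial's bezel knob until its pointer reads zero. Do not knock over the tall canister.

Things in the scene. Friction and masses are not known exactly. Their poses are not given: they have to be found in the camera images.
- rig: The bearing preload gauge, fixed to the table: a grey base plate 500 mm long (its y axis) by 150 mm by 15 mm thick, with the sled, the cam lever and, at its +y end, a dark block 100 mm square, 50 mm high, with a white dial face. Origin: at table height, near mid-length, on the sled's centre line; x points away from the robot, z up. Its place and yaw vary; rig x and rig y below are its axes.
- sled (a joint): Travel of the sled along rig +y, m: 0 = away from the dial, 0.050 = against its stop beside the dial. Friction about 6 N. The sled is an aluminium tray 305 mm long (y), 100 mm wide, with four rectangular pockets in a row along y, rims 37 mm above the table.
- sled_grip (a point): top centre of the sled's upright black grip at its -y end, 75 mm above the table; the grip is 14 mm thick (rig x), 30 mm long (rig y), and stands 54 mm above the sled's 6 mm floor plate. Moves with the sled.
- pocket0 (a point): Centre of the mouth of the first, -y (farthest from the dial) pocket of the sled, at rim height; axes as rig; moves with the sled. Pockets: 80 (x) by 60 (y) mm, 66 mm apart. In each lies a stiff pad (9 N of friction, 6 mm travel, stays where pushed): a cover put in rests on it 6 mm proud and sinks level when pressed, until its top is flush with the rim and its underside 10 mm below.
- pocket1 (a point): Centre of the mouth of the second (counting towards the dial) pocket of the sled, at rim height; axes as rig; moves with the sled. Pockets: 80 (x) by 60 (y) mm, 66 mm apart. In each lies a stiff pad (9 N of friction, 6 mm travel, stays where pushed): a cover put in rests on it 6 mm proud and sinks level when pressed, until its top is flush with the rim and its underside 10 mm below.
- pocket2 (a point): Centre of the mouth of the third (counting towards the dial) pocket of the sled, at rim height; axes as rig; moves with the sled. Pockets: 80 (x) by 60 (y) mm, 66 mm apart. In each lies a stiff pad (9 N of friction, 6 mm travel, stays where pushed): a cover put in rests on it 6 mm proud and sinks level when pressed, until its top is flush with the rim and its underside 10 mm below.
- pocket3 (a point): Centre of the mouth of the +y (nearest the dial) pocket of the sled, at rim height; axes as rig; moves with the sled. Pockets: 80 (x) by 60 (y) mm, 66 mm apart. In each lies a stiff pad (9 N of friction, 6 mm travel, stays where pushed): a cover put in rests on it 6 mm proud and sinks level when pressed, until its top is flush with the rim and its underside 10 mm below.
- cover0: Loose aluminium cover plate 72 (x) by 52 (y) by 10 mm with a grip rib on top along its x axis: 50 mm long, 12 mm wide, 24 mm high (rib top 34 mm above the underside). About 0.18 kg. Origin: centre of the underside, z up. Three or four are present, all alike; each fits any pocket, rib along rig x (either way round), 4 mm clearance all round. Seat it by pressing on the rib with 10 to 15 N.
- cover1: Loose aluminium cover plate 72 (x) by 52 (y) by 10 mm with a grip rib on top along its x axis: 50 mm long, 12 mm wide, 24 mm high (rib top 34 mm above the underside). About 0.18 kg. Origin: centre of the underside, z up. Three or four are present, all alike; each fits any pocket, rib along rig x (either way round), 4 mm clearance all round. Seat it by pressing on the rib with 10 to 15 N.
- cover2: Loose aluminium cover plate 72 (x) by 52 (y) by 10 mm with a grip rib on top along its x axis: 50 mm long, 12 mm wide, 24 mm high (rib top 34 mm above the underside). About 0.18 kg. Origin: centre of the underside, z up. Three or four are present, all alike; each fits any pocket, rib along rig x (either way round), 4 mm clearance all round. Seat it by pressing on the rib with 10 to 15 N.
- cover3: Loose aluminium cover plate 72 (x) by 52 (y) by 10 mm with a grip rib on top along its x axis: 50 mm long, 12 mm wide, 24 mm high (rib top 34 mm above the underside). About 0.18 kg. Origin: centre of the underside, z up. Three or four are present, all alike; each fits any pocket, rib along rig x (either way round), 4 mm clearance all round. Seat it by pressing on the rib with 10 to 15 N.
- cam (a joint): Angle of the cam lever, rad: 0 = released (handle up, leaning 0.35 rad from vertical towards rig -y), growing as the handle swings over towards rig +y; 1.80 = locked, handle nearly level, pointing to rig +y. Stays where left; 0.12 N m of friction. When down, its lug stands behind an ear on the sled and locks it at its stop; a sled not yet there cannot get past the lug.
- cam_pivot (a point): axis of the cam lever, 35 mm above the table, in front (rig -x) of the sled; the axis runs along rig x and the handle swings in the plane through this point across rig x.
- cam_tip (a point): centre of the black ball (22 mm across) at the end of the cam lever's steel handle (10 mm x 12 mm), 80 mm from cam_pivot.
- bezel (a joint): Angle of the bezel knob, rad, counter-clockwise from above positive; 0 = pointer exactly at the black zero mark. Range -1.7 to 1.7; does not spring back; about 0.05 N m of friction.
- bezel_grip (a point): on the bezel knob's vertical axis, at the height to grip (75 mm above the table): a black bar 50 mm long, 14 mm wide, its sides running from 60 to 85 mm above the table. At bezel 0 the bar lies along rig x; it turns with the knob.
- bezel_pointer (a point): tip of the pointer, a thin dark red needle at one end of the bar, 37 mm from the axis.
- zero_mark (a point): the bold black zero mark on the dial face, 42 mm from the bezel's axis on its rig -x side (facing the robot).
- canister: Tall screw-top aluminium soaking canister standing loose on the table, 84 mm across, 198 mm high; origin at the centre of its underside. Must not be knocked over.
Not all that is in view belongs to the job. What is shaped like the cover2 but black or red is not meant.

How it is judged:
By the outcome, as a careful person would: the job done as asked, in the order asked, and still so for the second after the job is handed in, with the robot touching nothing.
Of cover0, cover1, cover2, cover3 only 3 to 4 are there at a start; the rules pass over those that are not, and their reading is None.
At some moment in a run one of cover0, cover1, cover2, cover3 may be knocked a few centimetres aside while the robot is not near it.
Once in a run the grip may slacken for a moment while it holds something.
It also fails if it takes over 210 s, if anything falls off the work surface, if the arm or the gripper's body presses on something with over 40 N, if the wrist force passes 120 N, or if a joint passes its speed limit or range.

### The arm

A 7-joint arm with a two-finger parallel gripper is mounted at the origin on the work surface. World frame = base frame: x ahead of the robot, y to its left, z up, the work surface at z = 0. Lengths are in mm, angles in rad, forces in N, time in s.
With the tool pointing down it reaches from about 400 to 850 mm from the base axis. Payload 4.5 kg.
Tool frame: the origin (TCP) lies at the very end of the fingers, on their centre line; the grasp point (between the pads) lies 19 mm behind it; z points along the fingers, y is the line along which they close (so a half turn about z gives the same grasp; the last joint's range is limited). The gripper opens to 88 mm and grips with 3 to 60 N. Pads are 18 mm wide; open, the fingers measure 123 mm over their backs; the gripper's body (75 mm by 187 mm) begins 45 mm behind the grasp point.
Start: joints at [1.283, 0.689, -0.195, 1.565, 0.157, 0.902, -0.215], TCP at [197.701, -592.932, 238.743] pointing down, gripper open.
Joint ranges: [-3.01, 3.01], [-0.46, 2.08], [-1.47, 1.51], [0.13, 2.56], [-1, 4.14], [0.04, 2.09], [-2.66, 2.66]. Speed limits (rad/s): [2.57, 2.57, 3.14, 3.14, 3.14, 3.14, 3.14].

### API

Orientations are given as a rotation vector (axis times angle).
In Python, from rig import r, imaging, ticket gives the robot as it stands.
- The arm moves only by the tool move_arm, never from a script. Its argument "moves" is a list of rows, each a list of 4 numbers: the shift along the tool's x, y, z in cm, then the turn about the tool's z in degrees. In form: [[x, y, z, twist], ...]. A call has 1 to 8 rows; each row is the pose to reach, as a shift and turn from the pose commanded when the call began, along the tool's axes at that moment; what a row does not reach only later rows make up. A row lasts 1/10 s, in which the tool goes at most 50 mm and 8.59 degrees, less where a joint would pass 70% of its speed; a pose out of reach is approached as far as the arm can. A call with a gripper value outside its range is refused whole. "fingers" is the opening, from -1 (shut) to 1 (fully open), set as the call begins (left out, the last holds). The fingers move at their own pace and stop on an object; "grip_force" is the grip in N (left out, the last holds). Time passes only in rows, so rows that repeat a pose let the fingers close. It gives the time, the measured TCP pose, the force, the opening and the grip force at its end, in the units of the state.
- r.get_state(): the state, without advancing time (a new reading comes with each control period).
- imaging.get_image(name): name is "side" or "top"; returns a dict with "color" (384x512x3 uint8, red, green, blue), "K" (3x3 intrinsics, pixels), "T" (4x4, takes a point from camera to world coordinates). Camera axes: x right, y down, z forward; pixel columns grow to the right and rows downward; lengths in mm; the calibration is good to about 2 mm. A picture is of the moment at which its call begins. There is no depth.
- ticket.close_job(): hands the job in; it is judged then, once.
The state is a dict: "clock": time; "q": joint angles; "joint_velocities": joint speeds; "joint_efforts": joint torques, N m; "position": TCP position; "eef_rot": TCP orientation; "force": force on the tool from outside, world axes, zero at the start; "ft_torque": the same for the moment, N m; "width": opening from 0.0 (shut) to 1.0 (fully open); "finger_force": force on a finger pad.
Only numpy, scipy, OpenCV 4.12 (cv2) and the standard library are available. Lean on these libraries where they do the work, as an engineer would, in place of code of your own. Each camera call takes 0.05 s, during which the arm holds its last target. There are 200 camera calls.

## Working session

There is one attempt and no reset: what is moved stays moved. The work goes in short steps, Python scripts to look and compute and a tool call to move; the robot and the scene stay as the last step left them, time stands still between calls to the robot, and variables do not carry over. Pictures are saved under pics/ and viewed, at most 14 in all, crops included, and the job is handed in when it is done.

Besides the shell and the picture viewer there is one more tool, called after "Emit:" by a JSON object that holds its "fn" and its "kwargs", one argument or row to a line. move_arm: Moves the arm, as the interface text tells. Its arguments: {"type":"object","properties":{"moves":{"type":"array"},"fingers":{"type":"number"},"grip_force":{"type":"number"}},"required":["moves"]}

```bash
mkdir -p pics; ls
python3 - <<'E'
from rig import r, imaging
import cv2,numpy as np
s=r.get_state();print({k:np.round(v,3).tolist() for k,v in s.items()})
for n in("side","top"):
    d=imaging.get_image(n);cv2.imwrite(f"pics/{n}0.png",d["color"][:,:,::-1]);print(n,np.round(d["K"],1).tolist(),np.round(d["T"],4).tolist())
a=[cv2.resize(cv2.imread(f"pics/{n}0.png"),(800,600),interpolation=cv2.INTER_CUBIC) for n in("side","top")]
cv2.imwrite("pics/side0b.png",a[0]);cv2.imwrite("pics/top0b.png",a[1])
E
```

```text
pics
{'clock': 0.0, 'q': [1.283, 0.69, -0.195, 1.566, 0.157, 0.903, -0.215], 'joint_velocities': [0.001, -0.001, -0.0, -0.001, -0.0, 0.001, -0.0], 'joint_efforts': [0.0, -52.756, -1.267, -15.343, -0.053, 0.007, 0.0], 'position': [197.431, -592.322, 237.901], 'eef_rot': [-3.099, -0.503, 0.001], 'force': [0.182, -0.024, 0.059], 'ft_torque': [-0.023, -0.072, 0.021], 'finger_force': 0.0, 'width': 0.999}
side [[403.6, 0.0, 256.2], [0.0, 403.6, 189.0], [0.0, 0.0, 1.0]] [[-0.6778, -0.4668, 0.568, -112.5511], [-0.7352, 0.4294, -0.5245, 568.3011], [0.0009, -0.7731, -0.6343, 741.4974], [0.0, 0.0, 0.0, 1.0]]
top [[372.0, 0.0, 258.0], [0.0, 372.0, 191.1], [0.0, 0.0, 1.0]] [[0.0091, -0.9917, 0.1286, 354.0976], [-0.9999, -0.0101, -0.0066, 39.9922], [0.0079, -0.1285, -0.9917, 1096.238], [0.0, 0.0, 0.0, 1.0]]
```

View pics/top0b.png

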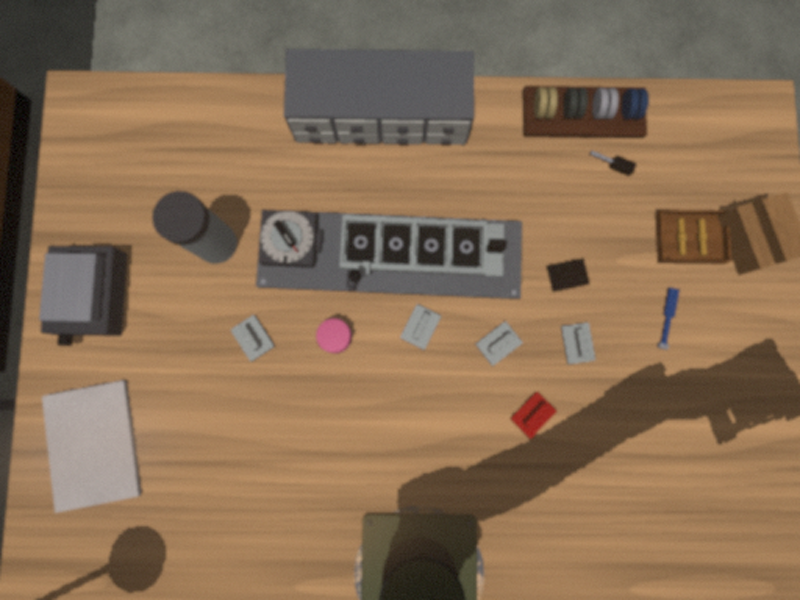

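View pics/side0b.png

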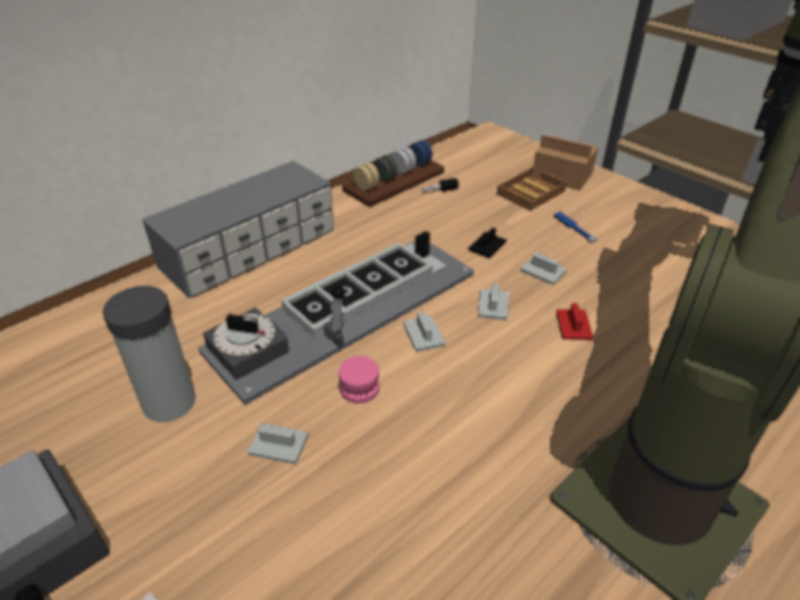

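The top view (800x600) shows these candidates:
- **Grey covers, wanted:** (253,338), (421,327), (499,343), (578,343).
- **Decoys:** black (568,275), red (534,415).
- **Pink puck:** (333,335), not part of the job.
- **Rig:** pockets at about (361..467,245), cam ball (354,277), dial (287,237), grip (496,245).
- **Canister:** (185,220).

```bash
cat > h.py <<'E'
from rig import r, imaging
import cv2, numpy as np
def shot(n,up=None):
    d=imaging.get_image(n); d['bgr']=np.ascontiguousarray(d['color'][:,:,::-1]); d['hsv']=cv2.cvtColor(d['bgr'],cv2.COLOR_BGR2HSV); return d
def ray(d,uv):
    uv=np.atleast_2d(uv).astype(float); c=np.c_[uv,np.ones(len(uv))]@np.linalg.inv(d['K']).T
    return d['T'][:3,3], c@d['T'][:3,:3].T
def plane(d,uv,z):
    o,v=ray(d,uv); return o+v*((z-o[2])/v[:,2])[:,None]
def proj(d,p):
    p=np.atleast_2d(p).astype(float); c=(p-d['T'][:3,3])@d['T'][:3,:3]; c=c@d['K'].T; return c[:,:2]/c[:,2:]
def tri(d1,u1,d2,u2):
    A=[];b=[]
    for d,u in((d1,u1),(d2,u2)):
        o,v=ray(d,u); v=v[0]/np.linalg.norm(v[0]); M=np.eye(3)-np.outer(v,v); A.append(M);b.append(M@o)
    return np.linalg.lstsq(np.vstack(A),np.hstack(b),rcond=None)[0]
def blobs(mask,amin,amax):
    c,_=cv2.findContours(mask.astype(np.uint8),cv2.RETR_LIST,cv2.CHAIN_APPROX_NONE)
    return [k for k in c if amin<cv2.contourArea(k)<amax]
def covers(d,z=10,zr=0):
    h=d['hsv']; m=(h[:,:,1]<75)&(h[:,:,2]>85)
    out=[]
    for k in blobs(m,250,900):
        p=plane(d,k.reshape(-1,2),z)[:,:2].astype(np.float32)
        (c,s,a)=cv2.minAreaRect(p)
        if s[0]<s[1]: s=s[::-1];a+=90
        if 55<s[0]<95 and 40<s[1]<70: out.append((np.round(c,1).tolist(),np.round(s,1).tolist(),round((a+90)%180-90,1),np.round(k.reshape(-1,2).mean(0)).tolist()))
    return out
E
python3 - <<'E'
from h import *
d=shot('top')
for c in covers(d): print('cover',c)
h=d['hsv']; m=(h[...,2]<60)
for k in blobs(m,150,900):
    p=plane(d,k.reshape(-1,2),35)[:,:2].astype(np.float32);print('dark',[np.round(x,1) for x in cv2.minAreaRect(p)],k.reshape(-1,2).mean(0).round())
m=(h[...,1]<80);m[:120]=0
for k in blobs(m,4000,20000):
    p=plane(d,k.reshape(-1,2),15)[:,:2].astype(np.float32);print('grey',[np.round(x,1) for x in cv2.minAreaRect(p)],k.reshape(-1,2).min(0),k.reshape(-1,2).max(0))
    q=k.reshape(-1,2)
    # bottom edge, right edge
    for nm,sel in(('bottom',[q[q[:,0]==u][:,1].max() for u in range(180,325)]),):
        l=np.polyfit(range(180,325),sel,1);print(nm,l,plane(d,[[180,np.polyval(l,180)],[325,np.polyval(l,325)]],15))
    # right edge
    us=[q[q[:,1]==v][:,0].max() for v in range(146,184)];l=np.polyfit(range(146,184),us,1);print('right',plane(d,[[np.polyval(l,146),146],[np.polyval(l,184),184]],15))
s=shot('side')
a=cv2.resize(d['bgr'][125:250,155:400],None,fx=3.2,fy=3.2,interpolation=cv2.INTER_CUBIC)
cv2.imwrite('pics/c1.png',a)
b=cv2.resize(s['bgr'][145:300,125:375],None,fx=3.2,fy=3.2,interpolation=cv2.INTER_CUBIC);cv2.imwrite('pics/c2.png',b)
E
```

```text
cover ([415.2, -294.4], [73.1, 55.0], 8.7, [370.0, 219.0])
cover ([413.7, -146.2], [74.2, 54.2], -52.0, [319.0, 219.0])
cover ([419.7, 314.3], [74.5, 54.7], 34.4, [161.0, 216.0])
cover ([443.7, 0.8], [72.3, 52.5], -26.0, [269.0, 209.0])
cover ([597.7, -85.8], [83.0, 56.9], -2.9, [298.0, 157.0])
cover ([599.7, -18.6], [82.3, 56.7], -0.0, [276.0, 157.0])
cover ([602.1, 47.9], [82.7, 58.5], -2.5, [253.0, 156.0])
cover ([604.3, 116.3], [82.5, 60.9], -2.1, [230.0, 154.0])
dark [array([ 540.9, -271.4]), array([44.2, 64.1]), np.float64(12.8)] [363. 175.]
dark [array([501.8, 560.2]), array([156.6,  27.2]), np.float64(0.0)] [ 74. 186.]
dark [array([591.5, -83.7]), array([45.7, 69.8]), np.float64(86.9)] [298. 158.]
dark [array([593.9, -17.2]), array([68.6, 43.8]), np.float64(0.0)] [276. 157.]
dark [array([595.9,  47.8]), array([45.9, 69.3]), np.float64(87.0)] [253. 156.]
dark [array([598.4, 114.2]), array([47.2, 69.5]), np.float64(87.8)] [231. 154.]
dark [array([ 875.5, -293. ]), array([57.2, 43.3]), np.float64(0.7)] [367.  66.]
grey [array([222.1, 596.3]), array([212.9, 158. ]), np.float64(11.5)] [ 26 243] [ 89 328]Traceback (most recent call last):
  File "<stdin>", line 12, in <module>
    return umr_maximum(a, axis, None, out, keepdims, initial, where)
ValueError: zero-size array to reduction operation maximum which has no identity
```

```bash
cat >> h.py <<'E'
from scipy.spatial.transform import Rotation as Ro
def go(x,y,z,phi=None):
    "shift (cm, tool axes) and twist (deg) from the present pose to the TCP target; phi = world yaw of tool x (mod 180), deg"
    s=r.get_state(); R=Ro.from_rotvec(s['eef_rot']).as_matrix(); d=R.T@(np.array([x,y,z])-s['position'])/10
    f=np.degrees(np.arctan2(R[1,0],R[0,0])); t=0 if phi is None else (f-phi+90)%180-90
    print('clock',round(s['clock'],1),'pos',np.round(s['position'],1),'phi',round(f,1),'tilt',round(np.degrees(np.arccos(-R[2,2])),2),'F',np.round(s['force'],1),'q7',round(s['q'][6],2),'-> move',np.round(d,2),'twist',round(t,1))
E
python3 - <<'E'
from h import *
d=shot('top');s=shot('side')
h=d['hsv']; m=(h[:,:,1]<75)&(h[:,:,2]>85)
P=[]
for k in blobs(m,250,900):
    p=plane(d,k.reshape(-1,2),37)[:,:2].astype(np.float32)
    if 570<p[:,0].mean()<620: c=cv2.minAreaRect(p);P.append(c[0]);print('pocket',c)
P=np.array(P);P=P[P[:,1].argsort()];v=P[-1]-P[0];print('spacing',np.linalg.norm(v)/3,'yaw',np.degrees(-np.arctan2(v[0],v[1])))
go(419.7,314.3,120,34.4); go(415,-294,120,8.7)
cv2.imwrite('pics/c1.png',cv2.resize(d['bgr'][125:250,155:400],None,fx=3.2,fy=3.2,interpolation=cv2.INTER_CUBIC))
cv2.imwrite('pics/c2.png',cv2.resize(s['bgr'][145:300,125:375],None,fx=3.2,fy=3.2,interpolation=cv2.INTER_CUBIC))
E
```

```text
pocket ((591.4191284179688, -82.67304992675781), (55.524925231933594, 80.5676040649414), 87.11333465576172)
pocket ((593.605712890625, -17.114158630371094), (55.24931335449219, 80.25508117675781), 89.9875717163086)
pocket ((596.0078735351562, 47.56181335449219), (56.688079833984375, 80.44784545898438), 88.13948822021484)
pocket ((597.908935546875, 114.34574127197266), (59.224056243896484, 79.76033020019531), 87.9193344116211)
spacing 65.70854982587828 yaw -1.886643178613739
clock 0.2 pos [ 197.6 -592.7  238.3] phi 18.4 tilt 0.05 F [ 0.6  0.4 -0.2] q7 -0.22 -> move [ 49.76 -79.    11.9 ] twist -16.0
clock 0.2 pos [ 197.6 -592.7  238.3] phi 18.4 tilt 0.05 F [ 0.6  0.4 -0.2] q7 -0.22 -> move [ 30.07 -21.45  11.85] twist 9.7
```

View pics/c1.png

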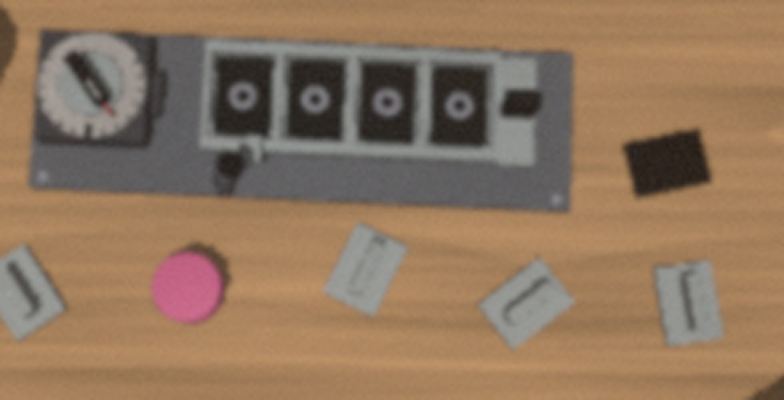

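View pics/c2.png

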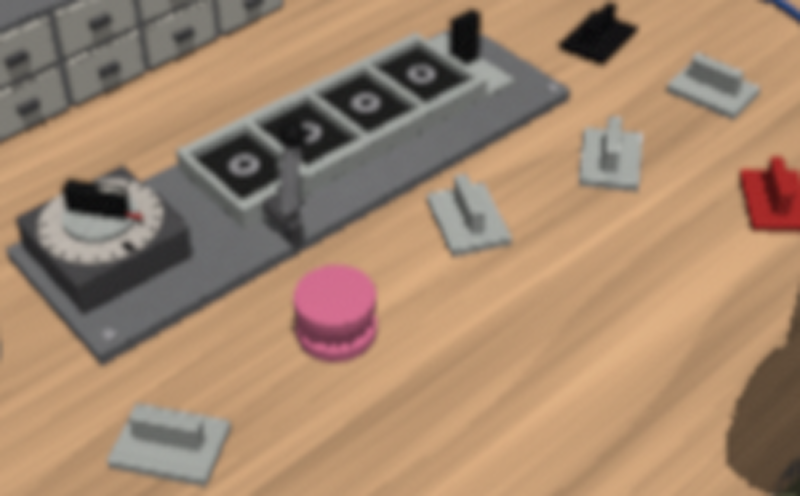

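Side and top crops agree: there are four grey covers with ribs along their long axes. The decoys (black, red) are clear of them. I'll start with the one at (415,-294).

Emit:
{"fn": "move_arm", "kwargs": {
  "moves": [
    [30.1,-21.5,9,9.7],
    [30.1,-21.5,9,9.7],
    [30.1,-21.5,9,9.7],
    [30.1,-21.5,9,9.7],
    [30.1,-21.5,9,9.7],
    [30.1,-21.5,9,9.7],
    [30.1,-21.5,9,9.7],
    [30.1,-21.5,9,9.7]
  ],
  "fingers": 0,
  "grip_force": 30
}}

```text
clock: 1.05
position: [417.6, -289.7, 148.1]
eef_rot: [-3.13, -0.247, -0.001]
force: [0.3, -1.1, 0.1]
width: 0.501
finger_force: 0.0
```

Run:
```python
from h import *
go(415,-294,13,8.7)
d=shot('side');print(proj(d,[[415,-294,10]]))
for c in covers(d): print(c)
d=shot('top')
for c in covers(d): print(c)
```

```text
clock 1.1 pos [ 417.6 -289.7  148.1] phi 9.0 tilt 0.12 F [ 0.3 -1.1  0.1] q7 -0.98 -> move [-0.34  0.41 13.5 ] twist 0.3
[[347.71142762 172.10356138]]
([418.9, 315.8], [75.5, 58.8], 34.4, [178.0, 283.0])
([625.7, 97.5], [78.5, 61.1], -1.6, [200.0, 196.0])
([623.6, 29.4], [79.7, 61.1], -2.3, [220.0, 186.0])
([621.7, -39.9], [79.1, 60.4], -1.6, [239.0, 176.0])
([619.7, -108.1], [79.4, 60.5], -1.8, [257.0, 167.0])
([413.3, -146.8], [74.7, 55.7], -52.0, [320.0, 219.0])
([419.7, 314.3], [74.5, 54.7], 34.4, [161.0, 216.0])
([443.7, 0.8], [72.3, 52.5], -26.0, [269.0, 209.0])
([597.1, -85.6], [81.5, 56.8], -3.0, [298.0, 158.0])
([599.8, -19.0], [82.0, 56.7], -3.9, [276.0, 156.0])
([602.0, 47.2], [82.1, 56.8], 0.4, [253.0, 156.0])
([604.3, 117.0], [82.2, 59.6], 0.6, [231.0, 154.0])
```

Emit:
{"fn": "move_arm", "kwargs": {
  "moves": [
    [-0.3,0.4,4,0.3],
    [-0.3,0.4,8,0.3],
    [-0.3,0.4,11.5,0.3],
    [-0.3,0.4,13,0.3],
    [-0.3,0.4,13.4,0.3],
    [-0.3,0.4,13.4,0.3]
  ]
}}

```text
clock: 1.75
position: [412.5, -298.9, 14.6]
eef_rot: [3.133, 0.23, -0.001]
force: [-0.7, 0.1, -0.5]
width: 0.499
finger_force: 0.0
```

Emit:
{"fn": "move_arm", "kwargs": {
  "moves": [
    [0,0,0,0],
    [0,0,0,0],
    [0,0,0,0],
    [0,0,0,0],
    [0,0,0,0],
    [0,0,0,0]
  ],
  "fingers": -1
}}

```text
clock: 2.35
position: [413.1, -298.1, 15.2]
eef_rot: [3.133, 0.231, 0.001]
force: [-0.1, 1.7, 6.4]
width: 0.137
finger_force: 30.0
```

Run:
```python
from h import *
go(591.4,-82.7,110,-1.9)
print(r.get_state()['width'],r.get_state()['finger_force'])
```

```text
clock 2.4 pos [ 413.1 -298.1   15.2] phi 8.5 tilt 0.03 F [-0.1  1.7  6.4] q7 -1.0 -> move [ 20.81 -18.68  -9.47] twist 10.4
0.136568735429619 29.999916697852314
```

Emit:
{"fn": "move_arm", "kwargs": {
  "moves": [
    [0,0,-3,0],
    [0,0,-7,0],
    [3,-3,-10,3],
    [6,-6,-11,6],
    [9.5,-9.5,-11,10.4],
    [13,-13,-11,10.4],
    [16.5,-16,-11,10.4],
    [20.5,-18.7,-11,10.4]
  ]
}}

```text
clock: 3.15
position: [587.9, -80.8, 124.3]
eef_rot: [-3.141, 0.052, 0.004]
force: [1.4, -1.4, -2.0]
width: 0.133
finger_force: 30.0
```

Emit:
{"fn": "move_arm", "kwargs": {
  "moves": [
    [0,0,0,0],
    [0,0,0,0],
    [0,0,0,0]
  ]
}}

```text
clock: 3.45
position: [586.7, -84.6, 124.2]
eef_rot: [3.14, -0.056, -0.004]
force: [0.6, 0.1, -2.3]
width: 0.133
finger_force: 30.0
```

Run:
```python
from h import *
go(589.2,-82.7,62,-1.9)
print(r.get_state()['width'],r.get_state()['finger_force'])
d=shot('side');t=shot('top')
cv2.imwrite('pics/s1.png',cv2.resize(d['bgr'][90:240,180:350],None,fx=4,fy=4,interpolation=cv2.INTER_CUBIC))
for c in covers(t)[:9]: print(c)
```

```text
clock 3.5 pos [586.7 -84.6 124.2] phi -2.1 tilt 0.15 F [ 0.6  0.1 -2.3] q7 -1.45 -> move [ 0.26 -0.2   6.22] twist -0.2
0.1328425087118084 29.99970466364175
([419.7, 314.3], [74.5, 54.8], 34.7, [161.0, 216.0])
([443.2, -0.3], [74.9, 54.8], -26.0, [267.0, 209.0])
([600.5, 47.0], [79.1, 56.8], 0.6, [253.0, 156.0])
([602.8, 117.0], [79.1, 59.5], 0.6, [231.0, 155.0])
```

View pics/s1.png

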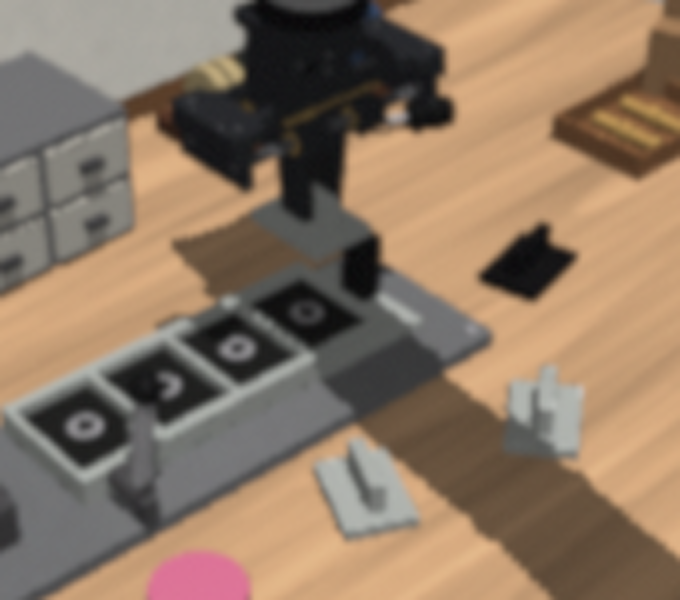

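The cover is held level above pocket 0 (rightmost, crop pixel (308,312)) and the remaining covers are undisturbed. Lowering.

Emit:
{"fn": "move_arm", "kwargs": {
  "moves": [
    [0.26,-0.2,3,-0.2],
    [0.26,-0.2,5,-0.2],
    [0.26,-0.2,6.2,-0.2],
    [0.26,-0.2,6.8,-0.2],
    [0.26,-0.2,7.2,-0.2],
    [0.26,-0.2,7.5,-0.2],
    [0.26,-0.2,7.5,-0.2]
  ]
}}

```text
clock: 4.25
position: [591.1, -81.3, 50.0]
eef_rot: [3.141, -0.048, 0.001]
force: [-0.3, -0.2, -2.1]
width: 0.131
finger_force: 30.0
```

Run:
```python
from h import *
go(589.2,-82.7,42,-1.9)
```

```text
clock 4.2 pos [591.1 -81.3  50. ] phi -1.8 tilt 0.04 F [-0.3 -0.2 -2.1] q7 -1.44 -> move [-0.19  0.14  0.8 ] twist 0.1
```

Emit:
{"fn": "move_arm", "kwargs": {
  "moves": [
    [-0.2,0.15,0.2,0],
    [-0.2,0.15,0.4,0],
    [-0.2,0.15,0.6,0],
    [-0.2,0.15,0.7,0],
    [-0.2,0.15,0.8,0],
    [-0.2,0.15,0.8,0]
  ]
}}

```text
clock: 4.85
position: [589.5, -82.7, 42.8]
eef_rot: [3.141, -0.048, 0.003]
force: [-0.9, 1.3, 5.2]
width: 0.136
finger_force: 30.0
```

Emit:
{"fn": "move_arm", "kwargs": {
  "moves": [
    [0,0,0.1,0],
    [0,0,0.15,0],
    [0,0,0.2,0],
    [0,0,0.2,0]
  ]
}}

```text
clock: 5.25
position: [589.5, -82.7, 42.1]
eef_rot: [3.141, -0.048, 0.003]
force: [-2.9, 0.6, 16.2]
width: 0.131
finger_force: 30.0
```

Bottomed out (16 N, TCP z 42). Releasing.

Emit:
{"fn": "move_arm", "kwargs": {
  "moves": [
    [0,0,0,0],
    [0,0,0,0],
    [0,0,0,0],
    [0,0,-2,0],
    [0,0,-5,0],
    [0,0,-9,0],
    [0,0,-10,0],
    [0,0,-10,0]
  ],
  "fingers": -0.5
}}

```text
clock: 6.05
position: [590.0, -82.8, 141.2]
eef_rot: [3.141, -0.048, 0.006]
force: [0.4, -0.7, 0.6]
width: 0.25
finger_force: 0.0
```

Run:
```python
from h import *
go(413.5,-146.5,130,-52)
```

```text
clock 6.0 pos [590.  -82.8 141.2] phi -1.8 tilt 0.2 F [ 0.4 -0.7  0.6] q7 -1.45 -> move [-17.45   6.91   1.06] twist 50.2
```

Emit:
{"fn": "move_arm", "kwargs": {
  "moves": [
    [-4,2,0,8],
    [-8,3,1,16],
    [-12,5,1,24],
    [-16,6.5,1,32],
    [-17.45,6.9,1,40],
    [-17.45,6.9,1,48],
    [-17.45,6.9,1,50.2],
    [-17.45,6.9,1,50.2]
  ],
  "fingers": 0
}}

```text
clock: 6.85
position: [412.2, -146.0, 128.9]
eef_rot: [2.825, -1.373, -0.002]
force: [0.5, -0.6, 0.3]
width: 0.498
finger_force: 0.0
```

Emit:
{"fn": "move_arm", "kwargs": {
  "moves": [
    [0,0,0,0],
    [0,0,0,0]
  ]
}}

```text
clock: 7.05
position: [412.6, -146.0, 129.4]
eef_rot: [2.826, -1.373, -0.0]
force: [0.0, -0.8, -0.3]
width: 0.502
finger_force: 0.0
```

Run:
```python
from h import *
go(413.5,-146.5,14,-52)
d=shot('side')
for c in covers(d): print(c)
t=shot('top')
for c in covers(t): print(c)
```

```text
clock 7.0 pos [ 412.6 -146.   129.4] phi -51.8 tilt 0.01 F [ 0.  -0.8 -0.3] q7 -1.79 -> move [ 0.1  -0.04 11.54] twist 0.2
([418.9, 315.8], [75.5, 58.8], 34.4, [178.0, 283.0])
([625.7, 97.2], [78.5, 60.0], -1.6, [200.0, 196.0])
([624.0, 29.4], [78.7, 61.1], -2.3, [220.0, 186.0])
([621.7, -40.2], [79.1, 59.7], -1.6, [239.0, 176.0])
([419.6, 314.3], [74.5, 54.7], 34.4, [161.0, 216.0])
([443.2, 1.1], [73.5, 52.5], -26.2, [269.0, 209.0])
([599.6, -19.0], [79.4, 56.3], -3.6, [276.0, 157.0])
([600.5, 47.0], [79.1, 56.8], 0.6, [253.0, 156.0])
([602.8, 117.0], [79.1, 59.5], 0.6, [230.0, 155.0])
```

Emit:
{"fn": "move_arm", "kwargs": {
  "moves": [
    [0.1,0,4,0.2],
    [0.1,0,8,0.2],
    [0.1,0,10.5,0.2],
    [0.1,0,11.3,0.2],
    [0.1,0,11.5,0.2],
    [0.1,0,11.5,0.2]
  ]
}}

```text
clock: 7.75
position: [420.9, -149.8, 20.4]
eef_rot: [2.821, -1.378, -0.025]
force: [0.2, 0.4, 0.2]
width: 0.501
finger_force: 0.0
```

Emit:
{"fn": "move_arm", "kwargs": {
  "moves": [
    [0,0,0,0],
    [0,0,0,0],
    [0,0,0,0],
    [0,0,0,0],
    [0,0,0,0],
    [0,0,0,0]
  ],
  "fingers": -1
}}

```text
clock: 8.35
position: [420.4, -150.0, 21.6]
eef_rot: [2.819, -1.381, -0.023]
force: [-1.4, -0.6, 5.9]
width: 0.133
finger_force: 30.0
```

Run:
```python
from h import *
go(593.6,-17.1,125,-1.9)
print(r.get_state()['width'])
```

```text
clock 8.3 pos [ 420.4 -150.    21.6] phi -52.2 tilt 0.86 F [-1.4 -0.6  5.9] q7 -1.24 -> move [-1.000e-02 -2.175e+01 -1.053e+01] twist -50.3
0.13312993454941185
```

Emit:
{"fn": "move_arm", "kwargs": {
  "moves": [
    [0,0,-3,0],
    [0,0,-7,0],
    [0,-3,-10,-8],
    [0,-7,-11,-16],
    [0,-11,-11,-24],
    [0,-15,-11,-32],
    [0,-18,-11,-40],
    [0,-21,-11,-48]
  ]
}}

```text
clock: 9.15
position: [588.6, -19.5, 129.0]
eef_rot: [-3.135, 0.102, 0.024]
force: [0.2, -0.8, -1.3]
width: 0.133
finger_force: 30.0
```

Emit:
{"fn": "move_arm", "kwargs": {
  "moves": [
    [0,0,0,-2],
    [0,0,0,-2],
    [0,0,0,-2]
  ]
}}

```text
clock: 9.45
position: [586.7, -22.4, 129.2]
eef_rot: [-3.137, 0.064, 0.026]
force: [0.3, 0.1, -1.7]
width: 0.128
finger_force: 30.0
```

Run:
```python
from h import *
go(600.6,-17.5,65,-1.9)
print(r.get_state()['width'])
d=shot('side');t=shot('top')
cv2.imwrite('pics/s2.png',cv2.resize(d['bgr'][90:240,180:350],None,fx=4,fy=4,interpolation=cv2.INTER_CUBIC))
```

```text
clock 9.4 pos [586.7 -22.4 129.2] phi -2.3 tilt 0.97 F [ 0.3  0.1 -1.7] q7 -1.16 -> move [ 1.47 -0.53  6.4 ] twist -0.4
0.12802031755576015
```

View pics/s2.png

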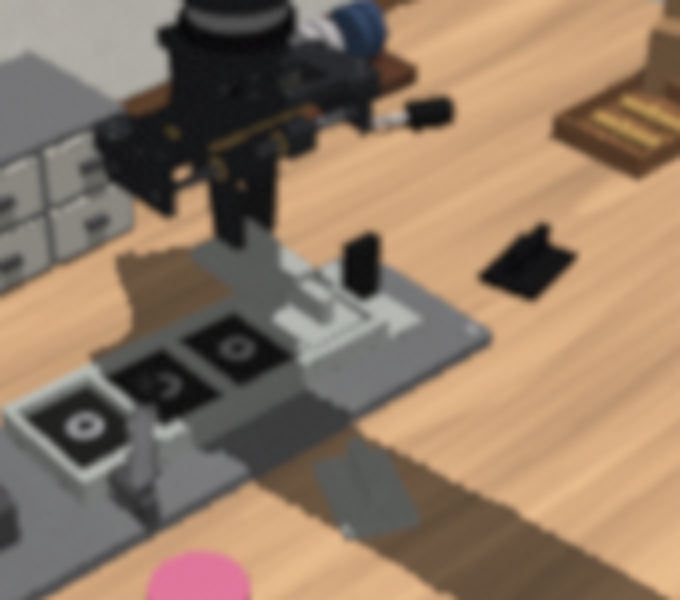

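Cover 0 looks flush in pocket 0 (crop ~(325,315)). The second cover is held, gripped about 7 mm off-centre along the rib, so I'll compensate for that.

Emit:
{"fn": "move_arm", "kwargs": {
  "moves": [
    [1.4,-0.5,2,-0.4],
    [1.4,-0.5,4,-0.4],
    [1.4,-0.5,5.5,-0.4],
    [1.4,-0.5,6,-0.4],
    [1.4,-0.5,6,-0.4],
    [1.4,-0.5,6,-0.4]
  ]
}}

```text
clock: 10.15
position: [601.6, -17.3, 69.9]
eef_rot: [-3.137, 0.049, 0.021]
force: [0.9, -0.5, -2.2]
width: 0.129
finger_force: 30.0
```

Run:
```python
from h import *
go(600.6,-17.3,54.6,-1.9)
R=Ro.from_rotvec(r.get_state()['eef_rot']).as_matrix();print(R[:,2])
d=shot('side');t=shot('top')
cv2.imwrite('pics/s3.png',np.hstack([cv2.resize(d['bgr'][130:220,200:300],None,fx=4,fy=4,interpolation=cv2.INTER_CUBIC),cv2.resize(t['bgr'][110:200,230:330],None,fx=4,fy=4,interpolation=cv2.INTER_CUBIC)]))
```

```text
clock 10.2 pos [601.6 -17.3  69.9] phi -1.8 tilt 0.82 F [ 0.9 -0.5 -2.2] q7 -1.13 -> move [-0.08  0.01  1.54] twist 0.1
[-0.01348672  0.00466043 -0.99989819]
```

View pics/s3.png

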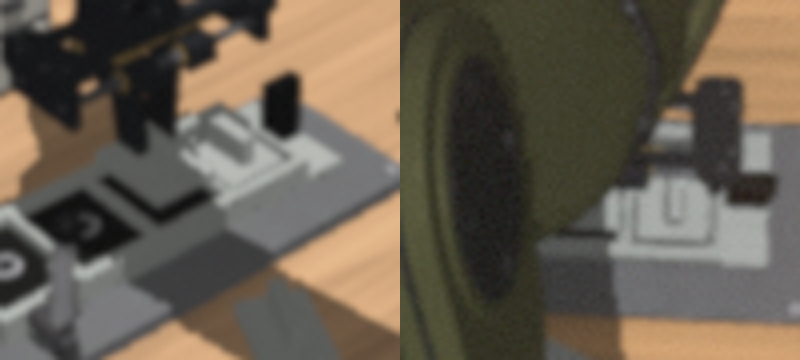

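The hovering cover lines up with pocket 1; the dark L-gap at (150,200) is what parallax would give at this height. Lowering and pressing.

Emit:
{"fn": "move_arm", "kwargs": {
  "moves": [
    [-0.1,0,0.5,0],
    [-0.1,0,0.9,0],
    [-0.1,0,1.2,0],
    [-0.1,0,1.4,0],
    [-0.1,0,1.6,0],
    [-0.1,0,1.8,0],
    [-0.1,0,1.8,0]
  ]
}}

```text
clock: 10.95
position: [600.1, -16.5, 51.8]
eef_rot: [-3.136, 0.048, 0.023]
force: [-1.1, 0.1, 3.2]
width: 0.131
finger_force: 30.0
```

Emit:
{"fn": "move_arm", "kwargs": {
  "moves": [
    [0,0,0.1,0],
    [0,0,0.2,0],
    [0,0,0.3,0],
    [0,0,0.35,0],
    [0,0,0.4,0],
    [0,0,0.4,0]
  ]
}}

```text
clock: 11.55
position: [600.1, -16.5, 48.6]
eef_rot: [-3.136, 0.048, 0.022]
force: [-2.5, 2.1, 11.6]
width: 0.132
finger_force: 30.0
```

Emit:
{"fn": "move_arm", "kwargs": {
  "moves": [
    [0,0,0,0],
    [0,0,0,0],
    [0,0,0,0],
    [-0.7,0,-1.5,0],
    [-0.7,0,-2.5,0],
    [-0.7,0,-2.5,0]
  ],
  "fingers": -0.5
}}

```text
clock: 12.15
position: [594.6, -16.9, 74.5]
eef_rot: [-3.137, 0.049, 0.017]
force: [0.6, -0.3, 0.4]
width: 0.247
finger_force: 0.0
```

Emit:
{"fn": "move_arm", "kwargs": {
  "moves": [
    [0,0,0,0],
    [0,0,0,0],
    [0,0,0.4,0],
    [0,0,0.8,0],
    [0,0,1.1,0],
    [0,0,1.2,0]
  ],
  "fingers": -1
}}

```text
clock: 12.75
position: [593.1, -16.4, 61.3]
eef_rot: [-3.135, 0.049, 0.023]
force: [-5.3, 1.5, 17.9]
width: 0.007
finger_force: 9.4
```

Flush (rib top 61). Next is the cover at (443.5, 0.8), yaw -26°.

Emit:
{"fn": "move_arm", "kwargs": {
  "moves": [
    [0,0,-3,0],
    [0,0,-7,0],
    [0,0,-7,0],
    [0,0,-7,0]
  ],
  "fingers": 0
}}

```text
clock: 13.15
position: [594.6, -16.7, 130.7]
eef_rot: [-3.136, 0.048, 0.021]
force: [-0.3, 0.3, -0.1]
width: 0.344
finger_force: 0.0
```

Run:
```python
from h import *
go(443.5,0.8,110,-26)
print(np.round(r.get_state()['q'],2))
```

```text
clock 13.2 pos [594.6 -16.7 130.7] phi -1.7 tilt 0.81 F [-0.3  0.3 -0.1] q7 -1.17 -> move [-15.12  -1.28   2.28] twist 24.3
[-0.28  0.84  0.42  1.76 -0.52  0.67 -1.17]
```

Emit:
{"fn": "move_arm", "kwargs": {
  "moves": [
    [-3,-0.2,1,6],
    [-6,-0.5,2,12],
    [-9,-0.8,2.2,18],
    [-12,-1,2.2,24.3],
    [-15.1,-1.3,2.2,24.3],
    [-15.1,-1.3,2.2,24.3],
    [-15.1,-1.3,2.2,24.3],
    [-15.1,-1.3,2.2,24.3]
  ],
  "fingers": 0
}}

```text
clock: 13.95
position: [444.6, 0.8, 110.1]
eef_rot: [-3.059, 0.708, 0.022]
force: [-0.0, -1.1, 0.4]
width: 0.499
finger_force: 0.0
```

Run:
```python
from h import *
go(443.5,0.8,20,-26)
print(np.round(r.get_state()['q'],2))
d=shot('side')
for c in covers(d): print(c)
d=shot('top')
for c in covers(d): print(c)
```

```text
clock 13.9 pos [444.6   0.8 110.1] phi -26.0 tilt 0.83 F [-0.  -1.1  0.4] q7 -1.3 -> move [0.03 0.03 9.01] twist -0.0
[-0.3   0.75  0.33  2.21 -0.81  0.32 -1.3 ]
([418.9, 315.8], [75.5, 58.8], 34.4, [178.0, 283.0])
([626.5, 97.3], [78.2, 58.8], -3.5, [200.0, 196.0])
([621.1, 28.2], [83.9, 63.9], -1.6, [221.0, 186.0])
([890.2, -363.7], [63.5, 52.7], -1.9, [387.0, 65.0])
```

Emit:
{"fn": "move_arm", "kwargs": {
  "moves": [
    [0,0,3,0],
    [0,0,6,0],
    [0,0,8,0],
    [0,0,8.8,0],
    [0,0,9.2,0],
    [0,0,9.2,0]
  ]
}}

```text
clock: 14.65
position: [445.3, 1.2, 20.2]
eef_rot: [-3.059, 0.711, 0.03]
force: [-0.4, -0.8, 0.1]
width: 0.504
finger_force: 0.0
```

Run:
```python
from h import *
go(443.5,0.8,16,-26)
print(np.round(r.get_state()['q'],2))
```

```text
clock 14.7 pos [445.3   1.2  20.2] phi -26.2 tilt 1.08 F [-0.4 -0.8  0.1] q7 -1.13 -> move [-0.14  0.11  0.42] twist -0.2
[-0.12  0.92  0.04  2.22 -1.    0.04 -1.13]
```

Emit:
{"fn": "move_arm", "kwargs": {
  "moves": [
    [0,0,0,0],
    [0,0,0,0],
    [0,0,0,0],
    [0,0,0,0],
    [0,0,0,0],
    [0,0,-1,0],
    [0,0,-4,0],
    [0,0,-8,0]
  ],
  "fingers": -1
}}

```text
clock: 15.45
position: [445.0, 1.2, 100.6]
eef_rot: [-3.059, 0.709, 0.036]
force: [1.0, -0.1, -1.5]
width: 0.137
finger_force: 30.0
```

Run:
```python
from h import *
go(597.4,48.2,128,-1.9)
print(r.get_state()['width'])
d=shot('side')
for c in covers(d): print(c)
```

```text
clock 15.4 pos [445.    1.2 100.6] phi -26.1 tilt 1.33 F [ 1.  -0.1 -1.5] q7 -1.2 -> move [ 11.56 -10.91  -3.06] twist -24.2
0.13694764902560536
([418.9, 315.8], [75.6, 58.8], 34.5, [178.0, 283.0])
([626.2, 96.9], [78.8, 59.2], -4.8, [200.0, 196.0])
([622.8, 30.7], [88.4, 67.5], -1.4, [220.0, 186.0])
([528.8, -150.3], [90.0, 62.7], 89.6, [289.0, 175.0])
```

Run:
```python
from h import *
d=shot('side');t=shot('top')
# ball: crop c1 (231,163)/3.2 + (155,125);  side ball c2 (298,135)/3.2+(125,145)
ut=[155+231/3.2,125+163/3.2]; us=[125+298/3.2,145+135/3.2]
print('ball tri',tri(t,ut,d,us),'z110',plane(t,ut,110),plane(d,us,110))
```

```text
ball tri [520.11086122 114.70708201 113.83086096] z110 [[522.20538326 116.46968511 110.        ]] [[522.23029403 110.74433758 110.        ]]
```

Emit:
{"fn": "move_arm", "kwargs": {
  "moves": [
    [1,-1,-3,-6],
    [3,-3,-4,-12],
    [6,-6,-4,-18],
    [9,-9,-4,-24.2],
    [11.5,-10.9,-4,-24.2],
    [11.5,-10.9,-4,-24.2],
    [11.5,-10.9,-4,-24.2]
  ]
}}

```text
clock: 16.3
position: [596.6, 48.4, 135.8]
eef_rot: [-3.135, 0.051, 0.036]
force: [-1.4, -0.3, -2.4]
width: 0.135
finger_force: 30.0
```

Run:
```python
from h import *
go(597.1,48.2,68,-1.9)
print(r.get_state()['width'])
```

```text
clock 16.3 pos [596.6  48.4 135.8] phi -1.8 tilt 1.34 F [-1.4 -0.3 -2.4] q7 -1.2 -> move [0.2  0.06 6.78] twist 0.1
0.13468446999664624
```

Emit:
{"fn": "move_arm", "kwargs": {
  "moves": [
    [0.1,0,2.5,0],
    [0.2,0,5,0],
    [0.2,0,6.5,0],
    [0.2,0,7.2,0],
    [0.2,0,7.6,0],
    [0.2,0,7.8,0],
    [0.2,0,7.8,0]
  ]
}}

```text
clock: 17.0
position: [598.8, 48.5, 60.5]
eef_rot: [-3.136, 0.051, 0.028]
force: [-0.5, 0.1, -2.4]
width: 0.128
finger_force: 30.0
```

Run:
```python
from h import *
go(597.1,48.2,47,-1.9)
```

```text
clock 17.0 pos [598.8  48.5  60.5] phi -1.9 tilt 1.07 F [-0.5  0.1 -2.4] q7 -1.14 -> move [-0.14  0.04  1.35] twist 0.0
```

Emit:
{"fn": "move_arm", "kwargs": {
  "moves": [
    [-0.15,0,0.4,0],
    [-0.15,0,0.7,0],
    [-0.15,0,0.9,0],
    [-0.15,0,1.1,0],
    [-0.15,0,1.3,0],
    [-0.15,0,1.5,0],
    [-0.15,0,1.55,0],
    [-0.15,0,1.55,0]
  ]
}}

```text
clock: 17.8
position: [597.1, 48.8, 47.6]
eef_rot: [-3.134, 0.051, 0.027]
force: [-5.1, 0.4, 22.9]
width: 0.129
finger_force: 30.0
```

Bottomed (23 N, z 47.6). Release, raise, then press the rib from above with closed fingers.

Emit:
{"fn": "move_arm", "kwargs": {
  "moves": [
    [0,0,0,0],
    [0,0,0,0],
    [0,0,0,0],
    [-0.15,0,-1.5,0],
    [-0.15,0,-2.6,0],
    [-0.15,0,-2.6,0]
  ],
  "fingers": -0.5
}}

```text
clock: 18.4
position: [597.2, 48.3, 72.6]
eef_rot: [-3.137, 0.051, 0.024]
force: [0.6, 0.4, -0.3]
width: 0.25
finger_force: 0.0
```

Emit:
{"fn": "move_arm", "kwargs": {
  "moves": [
    [0,0,0,0],
    [0,0,0,0],
    [0,0,0.4,0],
    [0,0,0.8,0],
    [0,0,1.1,0],
    [0,0,1.2,0]
  ],
  "fingers": -1
}}

```text
clock: 19.0
position: [595.6, 48.6, 61.1]
eef_rot: [-3.134, 0.052, 0.029]
force: [-7.8, 1.7, 32.3]
width: 0.007
finger_force: 16.1
```

Emit:
{"fn": "move_arm", "kwargs": {
  "moves": [
    [0,0,-3,0],
    [0,0,-7,0],
    [0,0,-11,0],
    [0,0,-11,0],
    [0,0,-11,0]
  ],
  "fingers": 0
}}

```text
clock: 19.5
position: [597.7, 48.2, 168.7]
eef_rot: [-3.136, 0.051, 0.028]
force: [0.2, 0.9, -0.5]
width: 0.439
finger_force: 0.0
```

Run:
```python
from h import *
go(419.3,314.8,170,34.4)
print(np.round(r.get_state()['q'],2))
```

```text
clock 19.5 pos [597.7  48.2 168.7] phi -1.8 tilt 1.08 F [ 0.2  0.9 -0.5] q7 -1.22 -> move [-18.69 -26.07   0.33] twist -36.2
[-0.45  0.82  0.55  1.72 -0.57  0.79 -1.22]
```

Emit:
{"fn": "move_arm", "kwargs": {
  "moves": [
    [-3,-4,0.3,-6],
    [-6,-8,0.3,-12],
    [-9,-12,0.3,-18],
    [-12,-16,0.3,-24],
    [-15,-20,0.3,-30],
    [-18,-24,0.3,-36.2],
    [-18.7,-26,0.3,-36.2],
    [-18.7,-26,0.3,-36.2]
  ]
}}

```text
clock: 20.3
position: [415.7, 317.7, 168.3]
eef_rot: [-2.987, -0.936, 0.032]
force: [-0.0, 0.3, 0.9]
width: 0.497
finger_force: 0.0
```

Emit:
{"fn": "move_arm", "kwargs": {
  "moves": [
    [0,0,2,0],
    [0,0,5,0],
    [0,0,7,0],
    [0,0,7,0],
    [0,0,7,0]
  ]
}}

```text
clock: 20.8
position: [418.1, 312.6, 99.8]
eef_rot: [-2.994, -0.921, 0.028]
force: [1.1, -0.1, -0.3]
width: 0.498
finger_force: 0.0
```

Run:
```python
from h import *
go(419.3,314.8,14,34.4)
print(np.round(r.get_state()['q'],2))
d=shot('side')
for c in covers(d): print(c)
d=shot('top')
for c in covers(d): print(c)
```

```text
clock 20.8 pos [418.1 312.6  99.8] phi 34.2 tilt 1.15 F [ 1.1 -0.1 -0.3] q7 -1.13 -> move [0.34 0.01 8.57] twist -0.2
[-0.9   0.81  0.3   1.99 -0.58  0.44 -1.13]
([418.7, 316.1], [75.6, 60.1], 34.4, [178.0, 284.0])
([602.8, 117.0], [79.1, 59.6], 0.6, [231.0, 154.0])
```

Emit:
{"fn": "move_arm", "kwargs": {
  "moves": [
    [0.2,0,3,0],
    [0.3,0,6,0],
    [0.3,0,7.8,0],
    [0.3,0,8.4,0],
    [0.3,0,8.6,0],
    [0.3,0,8.6,0]
  ]
}}

```text
clock: 21.5
position: [419.2, 316.7, 15.1]
eef_rot: [-2.991, -0.924, 0.024]
force: [0.5, 0.2, 0.3]
width: 0.5
finger_force: 0.0
```

Run:
```python
from h import *
go(419.3,314.8,14,34.4)
print(np.round(r.get_state()['q'],2))
```

```text
clock 21.5 pos [419.2 316.7  15.1] phi 34.3 tilt 1.05 F [0.5 0.2 0.3] q7 -1.07 -> move [-0.1   0.16  0.11] twist -0.1
[-0.82  0.95  0.17  2.   -0.64  0.26 -1.07]
```

Emit:
{"fn": "move_arm", "kwargs": {
  "moves": [
    [0,0,0,0],
    [0,0,0,0],
    [0,0,0,0],
    [0,0,0,0],
    [0,0,0,0],
    [0,0,-2,0],
    [0,0,-6,0],
    [0,0,-10,0]
  ],
  "fingers": -1
}}

```text
clock: 22.3
position: [419.7, 315.5, 114.6]
eef_rot: [-2.992, -0.924, 0.03]
force: [0.9, 0.2, -1.8]
width: 0.13
finger_force: 29.9
```

Emit:
{"fn": "move_arm", "kwargs": {
  "moves": [
    [0,0,-5,0],
    [0,0,-5,0],
    [0,0,-5,0]
  ]
}}

```text
clock: 22.6
position: [421.4, 316.2, 164.7]
eef_rot: [-2.99, -0.925, 0.024]
force: [0.2, -0.1, -2.0]
width: 0.135
finger_force: 29.9
```

Run:
```python
from h import *
go(599.0,114.1,165,-1.9)
print(r.get_state()['width'])
```

```text
clock 22.6 pos [421.4 316.2 164.7] phi 34.4 tilt 1.09 F [ 0.2 -0.1 -2. ] q7 -1.17 -> move [ 3.25 26.7  -0.47] twist 36.3
0.13526471373460797
```

Emit:
{"fn": "move_arm", "kwargs": {
  "moves": [
    [0,4,-0.5,6],
    [1,8,-0.5,12],
    [1.5,12,-0.5,18],
    [2,16,-0.5,24],
    [2.5,20,-0.5,30],
    [3,24,-0.5,36.3],
    [3.2,26.7,-0.5,36.3],
    [3.2,26.7,-0.5,36.3]
  ]
}}

```text
clock: 23.4
position: [599.7, 107.7, 162.7]
eef_rot: [-3.141, 0.064, 0.031]
force: [-0.4, -0.2, -1.1]
width: 0.131
finger_force: 29.9
```

Emit:
{"fn": "move_arm", "kwargs": {
  "moves": [
    [0,0,2,0],
    [0,0,5,0],
    [0,0,7,0],
    [0,0,7,0],
    [0,0,7,0]
  ]
}}

```text
clock: 23.9
position: [596.1, 114.1, 93.8]
eef_rot: [-3.136, 0.053, 0.034]
force: [0.9, -0.9, -0.2]
width: 0.131
finger_force: 29.9
```

Run:
```python
from h import *
go(599.0,114.1,56,-1.9)
print(r.get_state()['width'])
```

```text
clock 23.9 pos [596.1 114.1  93.8] phi -1.9 tilt 1.27 F [ 0.9 -0.9 -0.2] q7 -1.25 -> move [0.38 0.01 3.77] twist -0.0
0.1308191464303754
```

Emit:
{"fn": "move_arm", "kwargs": {
  "moves": [
    [0.2,0,1,0],
    [0.3,0,2,0],
    [0.3,0,3,0],
    [0.3,0,3.5,0],
    [0.3,0,3.7,0],
    [0.3,0,3.7,0]
  ]
}}

```text
clock: 24.5
position: [599.3, 113.7, 57.5]
eef_rot: [-3.136, 0.054, 0.03]
force: [-0.1, 0.1, -0.6]
width: 0.131
finger_force: 29.9
```

Run:
```python
from h import *
go(599.0,114.1,42,-1.9)
```

```text
clock 24.5 pos [599.3 113.7  57.5] phi -2.0 tilt 1.14 F [-0.1  0.1 -0.6] q7 -1.22 -> move [-0.   -0.04  1.55] twist -0.1
```

Emit:
{"fn": "move_arm", "kwargs": {
  "moves": [
    [0,0,0.4,0],
    [0,0,0.7,0],
    [0,0,0.9,0],
    [0,0,1.1,0],
    [0,0,1.2,0],
    [0,0,1.2,0]
  ]
}}

```text
clock: 25.1
position: [599.2, 113.8, 46.4]
eef_rot: [-3.136, 0.054, 0.03]
force: [-2.0, -0.1, 4.1]
width: 0.133
finger_force: 29.9
```

Emit:
{"fn": "move_arm", "kwargs": {
  "moves": [
    [0,0,0.1,0],
    [0,0,0.2,0],
    [0,0,0.3,0],
    [0,0,0.4,0],
    [0,0,0.4,0]
  ]
}}

```text
clock: 25.6
position: [599.2, 113.8, 42.5]
eef_rot: [-3.136, 0.054, 0.029]
force: [-2.6, 0.4, 6.0]
width: 0.136
finger_force: 29.9
```

Emit:
{"fn": "move_arm", "kwargs": {
  "moves": [
    [0,0,0.1,0],
    [0,0,0.15,0],
    [0,0,0.15,0]
  ]
}}

```text
clock: 25.9
position: [599.2, 113.8, 41.4]
eef_rot: [-3.136, 0.054, 0.029]
force: [-3.0, 0.1, 8.8]
width: 0.132
finger_force: 29.9
```

Emit:
{"fn": "move_arm", "kwargs": {
  "moves": [
    [0,0,0,0],
    [0,0,0,0],
    [0,0,0,0],
    [-0.1,0,-1.5,0],
    [-0.1,0,-3.1,0],
    [-0.1,0,-3.1,0]
  ],
  "fingers": -0.5
}}

```text
clock: 26.5
position: [600.9, 113.4, 74.3]
eef_rot: [-3.136, 0.054, 0.021]
force: [0.3, 0.1, 0.1]
width: 0.253
finger_force: 0.0
```

Emit:
{"fn": "move_arm", "kwargs": {
  "moves": [
    [0,0,0,0],
    [0,0,0,0],
    [0,0,0.4,0],
    [0,0,0.8,0],
    [0,0,1.1,0],
    [0,0,1.1,0]
  ],
  "fingers": -1
}}

```text
clock: 27.1
position: [598.3, 113.8, 61.3]
eef_rot: [-3.135, 0.054, 0.03]
force: [-3.8, 0.3, 12.1]
width: 0.002
finger_force: 6.5
```

Emit:
{"fn": "move_arm", "kwargs": {
  "moves": [
    [0,0,0.1,0],
    [0,0,0.1,0],
    [0,0,0.1,0]
  ]
}}

```text
clock: 27.4
position: [598.4, 113.7, 61.2]
eef_rot: [-3.135, 0.054, 0.03]
force: [-5.1, 0.3, 18.0]
width: 0.009
finger_force: 9.6
```

Emit:
{"fn": "move_arm", "kwargs": {
  "moves": [
    [0,0,-3,0],
    [0,0,-7,0],
    [0,3,-11,0],
    [0,7,-11,0],
    [0,11,-11,0],
    [0,15,-11,0],
    [0,19,-11,0],
    [0,24,-11,0]
  ],
  "fingers": -0.1
}}

```text
clock: 28.2
position: [592.3, -126.3, 167.4]
eef_rot: [-3.135, 0.049, 0.031]
force: [0.9, 0.9, 0.0]
width: 0.451
finger_force: 0.0
```

Run:
```python
from h import *
t=shot('top');d=shot('side')
cv2.imwrite('pics/s4.png',np.hstack([cv2.resize(d['bgr'][130:250,120:285],None,fx=2.42,fy=2.42,interpolation=cv2.INTER_CUBIC),cv2.resize(t['bgr'][115:235,155:320],None,fx=2.42,fy=2.42,interpolation=cv2.INTER_CUBIC)]))
go(590,-137,60,-1.9)
```

```text
clock 28.3 pos [ 590.5 -137.2  168.8] phi -2.7 tilt 1.08 F [-0.7 -1.5  0.4] q7 -0.96 -> move [ 0.15 -0.06 10.88] twist -0.8
```

View pics/s4.png

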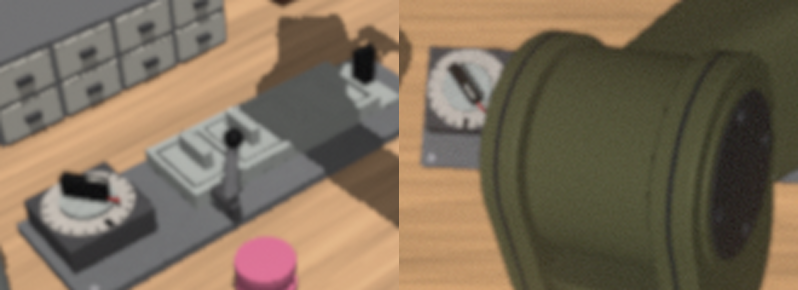

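The side crop shows all covers level in the sled; pockets 2 and 3 are lit, and the cam ball is at (233,138). Next I'll locate the grip accurately and push from its -y side with closed fingers.

Run:
```python
from h import *
t=shot('top');d=shot('side')
ut=[155+522/3.2,125+102/3.2]; us=[125+465/3.2,145+17/3.2]
g=tri(t,ut,d,us);print('grip',g,plane(t,ut,75),plane(d,us,75))
go(589.5,-200,50,-1.9)
```

```text
grip [ 585.24256506 -133.60176873   77.36704552] [[ 585.04173959 -134.6750585    75.        ]] [[ 588.50831693 -135.47547165   75.        ]]
clock 28.4 pos [ 591.7 -128.6  167.8] phi -2.2 tilt 1.16 F [ 0.1  0.7 -0. ] q7 -0.96 -> move [ 0.28  7.2  11.74] twist -0.3
```

Emit:
{"fn": "move_arm", "kwargs": {
  "moves": [
    [0.1,3,0,0],
    [0.1,7,0,0],
    [0.1,7,4,0],
    [0.1,7,8,0],
    [0.1,7,11,0],
    [0.1,7,12.5,0],
    [0.1,7,12.5,0],
    [0.1,7,12.5,0]
  ],
  "fingers": -1
}}

```text
clock: 29.2
position: [589.5, -195.7, 43.7]
eef_rot: [-3.137, 0.052, 0.028]
force: [-0.8, -0.7, -0.1]
width: 0.007
finger_force: 0.0
```

Run:
```python
from h import *
go(590.5,-120,42,-1.9)
```

```text
clock 29.2 pos [ 589.5 -195.7   43.7] phi -1.9 tilt 1.04 F [-0.8 -0.7 -0.1] q7 -0.79 -> move [-0.15 -7.57  0.2 ] twist -0.0
```

Emit:
{"fn": "move_arm", "kwargs": {
  "moves": [
    [0,-1,0,0],
    [0,-2,0,0],
    [0,-3,0,0],
    [0,-4,0,0],
    [0,-5,0,0],
    [0,-6,0,0],
    [0,-6,0,0]
  ]
}}

```text
clock: 29.9
position: [591.5, -135.1, 43.9]
eef_rot: [-3.137, 0.051, 0.027]
force: [0.9, -1.7, 0.4]
width: 0.004
finger_force: 0.3
```

Emit:
{"fn": "move_arm", "kwargs": {
  "moves": [
    [0,-0.5,0,0],
    [0,-1,0,0],
    [0,-1.4,0,0],
    [0,-1.7,0,0],
    [0,-1.9,0,0],
    [0,-1.9,0,0]
  ]
}}

```text
clock: 30.5
position: [591.5, -130.2, 44.4]
eef_rot: [3.126, -0.066, -0.022]
force: [0.3, -23.1, -5.8]
width: 0.004
finger_force: 10.9
```

Run:
```python
from h import *
d=shot('side')
cv2.imwrite('pics/s5.png',cv2.resize(d['bgr'][130:250,125:285],None,fx=4,fy=4,interpolation=cv2.INTER_CUBIC))
print(r.get_state()['force'],r.get_state()['position'])
```

```text
[  0.14616973 -22.29350912  -6.489818  ] [ 591.47884955 -130.18758482   44.36722506]
```

View pics/s5.png

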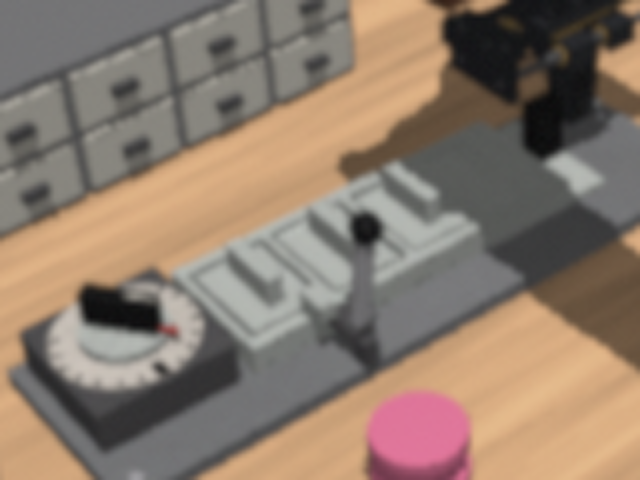

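Run:
```python
from h import *
d=shot('side')
p=plane(d,[[125+245/3.2,145+212/3.2],[125+249/4,130+349/4],[125+182/3.2,145+152/3.2],[125+176/4,130+270/4]],37);print(p,p[1]-p[0],p[3]-p[2])
go(590,-130,44)
```

```text
[[547.33110636 150.68823647  37.        ]
 [553.7798366  190.8955946   37.        ]
 [644.4333409  144.80980697  37.        ]
 [650.40725765 182.22009913  37.        ]] [ 6.44873023 40.20735813  0.        ] [ 5.97391675 37.41029215  0.        ]
clock 30.6 pos [ 591.5 -130.2   44.4] phi -2.4 tilt 1.15 F [  1.  -22.2  -6.6] q7 -0.87 -> move [-0.15 -0.01  0.04] twist 0
```

Emit:
{"fn": "move_arm", "kwargs": {
  "moves": [
    [0,-0.3,0,0],
    [0,-0.6,0,0],
    [0,-0.8,0,0],
    [0,-0.8,0,0]
  ]
}}

```text
clock: 31.0
position: [591.5, -130.3, 44.7]
eef_rot: [3.114, -0.073, -0.018]
force: [0.8, -35.8, -11.4]
width: 0.004
finger_force: 17.2
```

Hard stop confirmed: 36 N with no further travel. I'll retract and measure the cam ball, the canister and the dial.

Emit:
{"fn": "move_arm", "kwargs": {
  "moves": [
    [0,2,0,0],
    [0,4,0,0],
    [0,4,-4,0],
    [0,4,-8,0],
    [0,4,-12,0],
    [-3,4,-13,0],
    [-3,4,-13,0]
  ]
}}

```text
clock: 31.7
position: [560.2, -148.4, 175.9]
eef_rot: [-3.135, 0.057, 0.03]
force: [-0.1, -0.7, 0.4]
width: 0.003
finger_force: 0.0
```

Run:
```python
from h import *
t=shot('top');d=shot('side')
print('canister lid',plane(t,[[181/1.5625,218/1.5625]],198))
cv2.imwrite('pics/s6.png',cv2.resize(t['bgr'][115:215,145:345],None,fx=4,fy=4,interpolation=cv2.INTER_CUBIC))
hs=t['hsv'];
m=((hs[...,0]<8)|(hs[...,0]>172))&(hs[...,1]>110)&(hs[...,2]>70);m[:125]=0;m[190:]=0;m[:,150:]&=True
ys,xs=np.where(m[:,155:205]);print('red top',xs+155,ys)
hs=d['hsv'];m=((hs[...,0]<8)|(hs[...,0]>172))&(hs[...,1]>110)&(hs[...,2]>70)
ys,xs=np.where(m[190:240,130:190]);print('red side',xs+130,ys+190)
go(521,60,150)
```

```text
canister lid [[595.56051277 386.48247619 198.        ]]
red top [] []
red side [166 167] [212 212]
clock 31.8 pos [ 562.5 -147.5  174. ] phi -1.9 tilt 1.14 F [ 0.8  0.8 -0.3] q7 -0.9 -> move [ -4.8  -20.59   2.61] twist 0
```

View pics/s6.png

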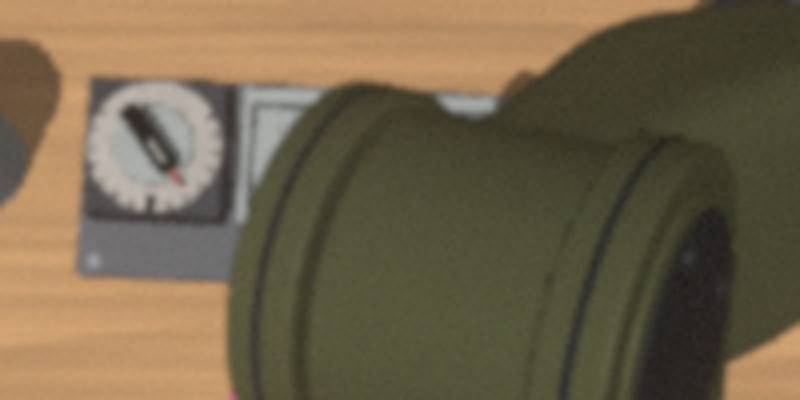

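The sled's end touches the dial's bumper (pixel ~(235,140)). The canister is at (595,386), clear of the cam swing. Now to the cam.

Emit:
{"fn": "move_arm", "kwargs": {
  "moves": [
    [-1,-4,0,0],
    [-2,-8,1,0],
    [-3,-12,2,0],
    [-4,-16,2.6,0],
    [-4.8,-20.6,2.6,0],
    [-4.8,-20.6,2.6,0],
    [-4.8,-20.6,2.6,0]
  ]
}}

```text
clock: 32.5
position: [521.3, 61.2, 148.5]
eef_rot: [-3.136, 0.047, 0.031]
force: [0.5, -0.2, 0.3]
width: 0.002
finger_force: 0.0
```

Run:
```python
from h import *
go(521,75,97,-1.9)
```

```text
clock 32.5 pos [521.3  61.2 148.5] phi -1.7 tilt 1.18 F [ 0.5 -0.2  0.3] q7 -1.14 -> move [ 0.03 -1.36  5.16] twist 0.2
```

Emit:
{"fn": "move_arm", "kwargs": {
  "moves": [
    [0,0,3,0],
    [0,0,5.2,0],
    [0,-1.5,5.2,0],
    [0,-3,5.2,0],
    [0,-4.5,5.2,0],
    [0,-6,5.2,0],
    [0,-7.5,5.2,0],
    [0,-9,5.2,0]
  ]
}}

```text
clock: 33.3
position: [523.9, 148.0, 97.6]
eef_rot: [-3.138, 0.058, 0.03]
force: [0.3, -2.3, -1.7]
width: 0.002
finger_force: 1.4
```

Emit:
{"fn": "move_arm", "kwargs": {
  "moves": [
    [0,-0.7,0,0],
    [0,-0.7,0,0],
    [0,-0.7,0,0]
  ]
}}

```text
clock: 33.6
position: [523.7, 156.4, 98.0]
eef_rot: [-3.136, 0.053, 0.03]
force: [0.2, 0.9, -0.5]
width: 0.003
finger_force: 0.0
```

Run:
```python
from h import *
d=shot('side')
cv2.imwrite('pics/s7.png',cv2.resize(d['bgr'][120:260,110:290],None,fx=4,fy=4,interpolation=cv2.INTER_CUBIC))
go(522,205,125,-1.9)
```

```text
clock 33.6 pos [523.7 156.   98.1] phi -2.0 tilt 1.11 F [ 0.7 -0.4 -0.8] q7 -1.25 -> move [-0.39 -4.9  -2.67] twist -0.1
```

View pics/s7.png

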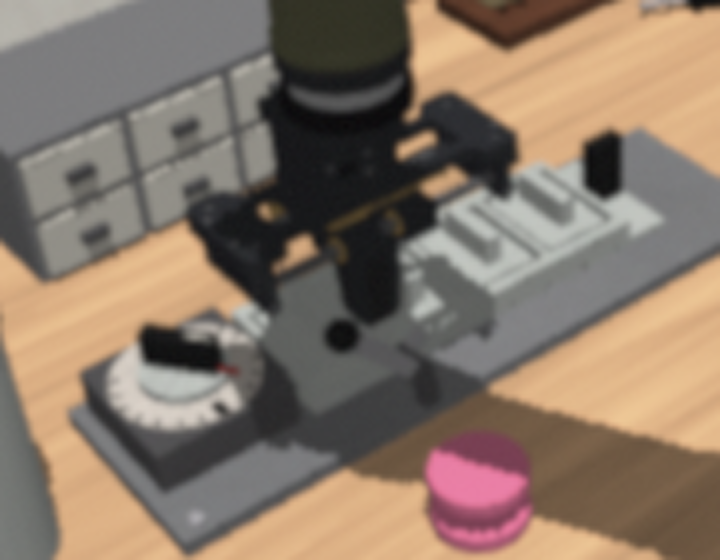

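The ball is now at crop (342,335), swung well over towards the dial. Next I'll go above it and press down.

Run:
```python
from h import *
d=shot('side')
o,v=ray(d,[[110+342/4,120+335/4]]);p=o+v[0]*((523-o[0])/v[0][0]);print('ball',p)
```

```text
ball [523.         180.68646387  96.54564064]
```

Emit:
{"fn": "move_arm", "kwargs": {
  "moves": [
    [0,0.5,-2,0],
    [-0.1,0,-3.5,0],
    [-0.1,-2,-3.5,0],
    [-0.1,-4.5,-3.5,0],
    [-0.1,-5,-3.5,0],
    [-0.1,-5,-3.5,0]
  ]
}}

```text
clock: 34.3
position: [524.8, 206.3, 133.0]
eef_rot: [-3.136, 0.051, 0.03]
force: [-0.6, -0.3, -0.4]
width: 0.007
finger_force: 0.0
```

Run:
```python
from h import *
go(524,218,58,-1.9)
```

```text
clock 34.3 pos [524.8 206.3 133. ] phi -1.9 tilt 1.13 F [-0.6 -0.3 -0.4] q7 -1.37 -> move [ 0.02 -1.13  7.51] twist 0.0
```

Emit:
{"fn": "move_arm", "kwargs": {
  "moves": [
    [0,1,1,0],
    [0,1,2.5,0],
    [0,0.7,3.5,0],
    [0,0.3,4.5,0],
    [0,0,5.3,0],
    [0,-0.4,6.2,0],
    [0,-0.7,7,0],
    [0,-0.9,7.6,0]
  ]
}}

```text
clock: 35.1
position: [525.5, 223.6, 57.7]
eef_rot: [-3.124, 0.047, 0.025]
force: [1.5, 18.4, 5.8]
width: 0.0
finger_force: 8.5
```

Emit:
{"fn": "move_arm", "kwargs": {
  "moves": [
    [0,-0.2,0.4,0],
    [0,-0.2,0.6,0],
    [0,-0.2,0.6,0]
  ]
}}

```text
clock: 35.4
position: [525.6, 225.1, 52.0]
eef_rot: [-3.124, 0.047, 0.025]
force: [1.5, 16.1, 5.4]
width: 0.005
finger_force: 7.9
```

Run:
```python
from h import *
d=shot('side')
cv2.imwrite('pics/s8.png',cv2.resize(d['bgr'][130:260,110:260],None,fx=4,fy=4,interpolation=cv2.INTER_CUBIC))
```

```text
(no output)
```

View pics/s8.png

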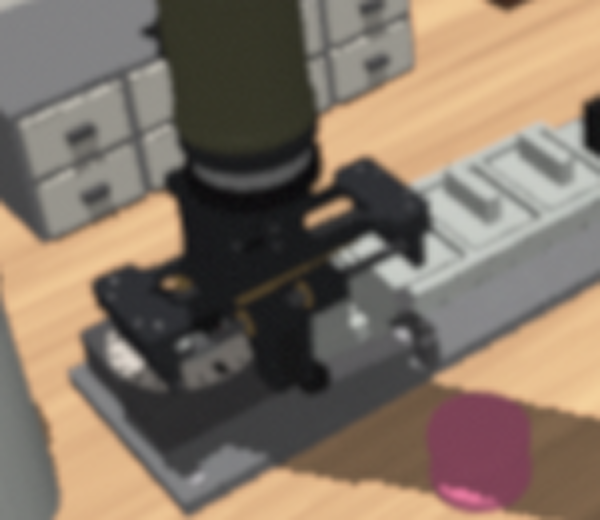

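Run:
```python
from h import *
d=shot('side')
o,v=ray(d,[[110+313/4,130+377/4]]);p=o+v[0]*((524-o[0])/v[0][0]);print('ball',p)
```

```text
ball [524.         207.85096928  44.92018197]
```

Emit:
{"fn": "move_arm", "kwargs": {
  "moves": [
    [0,-0.8,-0.5,0],
    [0,-0.8,-3,0],
    [0,-0.8,-6,0],
    [0,-0.8,-6,0],
    [0,-0.8,-6,0]
  ]
}}

```text
clock: 36.0
position: [525.3, 223.3, 111.1]
eef_rot: [-3.137, 0.057, 0.03]
force: [0.4, -0.7, 0.0]
width: 0.007
finger_force: 0.0
```

Run:
```python
from h import *
d=shot('side')
h=d['hsv'];m=(h[...,2]<38)
for k in blobs(m[190:240,160:235],8,120):
    c=k.reshape(-1,2).mean(0)+[160,190];o,v=ray(d,[c]);print(c,cv2.contourArea(k),o+v[0]*((524-o[0])/v[0][0]))
go(525,205,58,-1.9)
```

```text
[187.45 224.  ] 36.0 [524.         209.94575748  47.16135032]
[161.66666667 209.        ] 21.0 [524.         268.88993238 132.95415296]
clock 36.0 pos [524.6 223.6 110.4] phi -2.1 tilt 1.19 F [-0.4 -0.8 -0.3] q7 -1.38 -> move [0.21 1.87 5.23] twist -0.2
```

Emit:
{"fn": "move_arm", "kwargs": {
  "moves": [
    [0,1.4,1.5,0],
    [0,1.4,3,0],
    [0,1.4,4,0],
    [0,1.4,4.6,0],
    [0,1.4,4.9,0],
    [0,1.4,5.2,0],
    [0,1.4,5.4,0],
    [0,1.4,5.4,0]
  ]
}}

```text
clock: 36.85
position: [523.8, 211.5, 57.2]
eef_rot: [-3.136, 0.053, 0.03]
force: [-0.3, -0.6, -0.7]
width: 0.005
finger_force: 0.0
```

Emit:
{"fn": "move_arm", "kwargs": {
  "moves": [
    [0,0,0.2,0],
    [0,0,0.4,0],
    [0,0,0.6,0],
    [0,0,0.8,0],
    [0,0,0.8,0]
  ]
}}

```text
clock: 37.35
position: [524.7, 211.5, 54.6]
eef_rot: [-3.132, 0.056, 0.025]
force: [-9.5, -1.1, 44.2]
width: 0.004
finger_force: 21.8
```

The lever is hard down: ball top at 54.6 mm, centre about 44 mm, which matches the locked angle. Raising, then measuring the dial.

Emit:
{"fn": "move_arm", "kwargs": {
  "moves": [
    [0,0,-3,0],
    [0,0,-7,0],
    [0,0,-11,0],
    [-3,4,-13,0],
    [-6,8,-13,0],
    [-8,12,-13,0],
    [-8,16,-13,0],
    [-8,20,-13,0]
  ],
  "fingers": -0.2
}}

```text
clock: 38.15
position: [438.5, 12.5, 180.3]
eef_rot: [-3.136, 0.053, 0.029]
force: [0.9, 1.3, 0.1]
width: 0.399
finger_force: 0.0
```

```bash
cat > dial.py <<'E'
from h import *
t=shot('top');d=shot('side')
for n,im in(('top',t),('side',d)):
    h=im['hsv'];b=im['bgr'].astype(int)
    c=proj(im,[[600,240,70]])[0].round().astype(int);print(n,'dial near px',c)
    x0,y0=c-34
    w=b[y0:y0+68,x0:x0+68]; red=(w[...,2]-np.maximum(w[...,1],w[...,0])); hv=h[y0:y0+68,x0:x0+68]
    m=(red>45)&(hv[...,0]!=15)&((hv[...,0]<7)|(hv[...,0]>170))
    ys,xs=np.where(m); print('red',list(zip(xs+x0,ys+y0)))
    if len(xs): print(' red mean at z68',plane(im,[[xs.mean()+x0,ys.mean()+y0]],72))
    m=(hv[...,2]<45)
    for k in blobs(m,15,300):
        q=plane(im,k.reshape(-1,2)+[x0,y0],85)[:,:2].astype(np.float32); print('dark',k.reshape(-1,2).mean(0)+[x0,y0],cv2.contourArea(k),cv2.minAreaRect(q))
    m=(hv[...,1]<45)&(hv[...,2]>125)
    k=max(blobs(m,30,3000),key=cv2.contourArea); e=cv2.fitEllipse(cv2.convexHull(k)); print('white face',np.array(e[0])+[x0,y0],e[1:],plane(im,[np.array(e[0])+[x0,y0]],52))
cv2.imwrite('pics/d_%d.png'%(r.get_state()['clock']*10),np.hstack([cv2.resize(im['bgr'][y-30:y+30,x-36:x+36],(396,330),interpolation=cv2.INTER_CUBIC) for im in (t,d) for x,y in [proj(im,[[600,240,60]])[0].round().astype(int)]]))
E
python3 dial.py; ls pics|tail -1; ls pics | grep d_
```

```text
top dial near px [185 151]
red [(np.int64(188), np.int64(158)), (np.int64(189), np.int64(159))]
 red mean at z68 [[577.10601992 228.80310269  72.        ]]
white face [183.06628418 150.98366928] ((33.010597229003906, 34.11348342895508), 64.60032653808594) [[603.25709066 248.76667253  52.        ]]
side dial near px [159 207]
red [(np.int64(165), np.int64(212)), (np.int64(166), np.int64(212)), (np.int64(167), np.int64(212)), (np.int64(168), np.int64(212))]
 red mean at z68 [[570.4032946  236.14534846  72.        ]]
dark [187.57142857 224.33333333] 41.5 ((487.9048156738281, 229.46258544921875), (16.112815856933594, 24.404951095581055), 86.83901977539062)
dark [154.29545455 207.18181818] 98.0 ((592.6318359375, 254.0178985595703), (52.472816467285156, 25.918411254882812), 33.867698669433594)
white face [176.82927704 205.93931198] ((30.485946655273438, 87.82048797607422), 70.65951538085938) [[592.38678579 194.12808584  52.        ]]
top0b.png
d_382.png
```

Run:
```python
from h import *
t=shot('top');d=shot('side')
print('pointer tri',tri(t,[188.5,158.5],d,[166.5,212]))
go(603,200,150,-1.9)
```

```text
pointer tri [579.60065482 231.04116923  62.4475931 ]
clock 38.4 pos [439.4  13.  180.1] phi -2.1 tilt 1.1 F [ 0.1 -0.4 -0.1] q7 -1.02 -> move [ 15.72 -19.28   2.81] twist -0.2
```

Emit:
{"fn": "move_arm", "kwargs": {
  "moves": [
    [3,-4,0,0],
    [6,-8,0,0],
    [9,-12,1,0],
    [12,-16,2,0],
    [15,-19.2,2.8,0],
    [15.7,-19.2,2.8,0],
    [15.7,-19.2,2.8,0],
    [15.7,-19.2,2.8,0]
  ],
  "fingers": -1
}}

```text
clock: 39.15
position: [601.1, 199.9, 149.6]
eef_rot: [-3.137, 0.054, 0.032]
force: [-0.3, -0.4, 1.0]
width: 0.006
finger_force: 0.0
```

Run:
```python
from h import *
go(602,203,66,-1.9)
```

```text
clock 39.1 pos [601.1 199.9 149.6] phi -2.0 tilt 1.18 F [-0.3 -0.4  1. ] q7 -1.41 -> move [ 0.25 -0.28  8.35] twist -0.1
```

Emit:
{"fn": "move_arm", "kwargs": {
  "moves": [
    [0.1,-0.2,3,0],
    [0.1,-0.2,6,0],
    [0.1,-0.2,8,0],
    [0.1,-0.2,8.2,0],
    [0.1,-0.2,8.2,0],
    [0.1,-0.2,8.2,0]
  ]
}}

```text
clock: 39.75
position: [602.5, 202.2, 69.3]
eef_rot: [-3.136, 0.055, 0.026]
force: [0.3, -0.5, 0.9]
width: 0.008
finger_force: 0.0
```

Run:
```python
from h import *
go(602,222,66,-1.9)
```

```text
clock 39.8 pos [602.5 202.2  69.3] phi -2.0 tilt 1.01 F [ 0.3 -0.5  0.9] q7 -1.35 -> move [-0.11 -1.97  0.34] twist -0.1
```

Emit:
{"fn": "move_arm", "kwargs": {
  "moves": [
    [-0.1,-0.4,0.2,0],
    [-0.1,-0.8,0.2,0],
    [-0.1,-1.2,0.2,0],
    [-0.1,-1.5,0.2,0],
    [-0.1,-1.8,0.2,0],
    [-0.1,-1.8,0.2,0]
  ]
}}

```text
clock: 40.35
position: [601.6, 219.1, 65.9]
eef_rot: [-3.139, 0.055, 0.029]
force: [0.2, -4.8, 1.5]
width: 0.005
finger_force: 1.8
```

Emit:
{"fn": "move_arm", "kwargs": {
  "moves": [
    [0,-0.2,0,0],
    [0,-0.3,0,0],
    [0,-0.4,0,0],
    [0,-0.4,0,0]
  ]
}}

```text
clock: 40.75
position: [600.9, 222.2, 65.7]
eef_rot: [-3.139, 0.056, 0.032]
force: [-1.0, -5.5, 1.8]
width: 0.004
finger_force: 2.6
```

Emit:
{"fn": "move_arm", "kwargs": {
  "moves": [
    [0.1,-0.1,0,0],
    [0.1,-0.2,0,0],
    [0.1,-0.3,0,0],
    [0.1,-0.4,0,0],
    [0.1,-0.4,0,0]
  ]
}}

```text
clock: 41.25
position: [600.8, 224.9, 65.4]
eef_rot: [3.141, -0.057, -0.036]
force: [-3.3, -7.9, 1.2]
width: 0.004
finger_force: 3.8
```

```bash
python3 dial.py; python3 -c "
from h import *
go(602,222,66,-1.9)"
```

```text
top dial near px [185 151]
red []
dark [196.13333333 178.6       ] 17.5 ((518.4072875976562, 203.96221923828125), (14.086621284484863, 10.98765754699707), 1.70856511592865)
dark [182.1        122.13333333] 60.0 ((675.68798828125, 246.5762939453125), (34.876686096191406, 19.613224029541016), 1.9453797340393066)
white face [217.70410156 166.27030945] ((11.201663970947266, 20.663087844848633), 142.49729919433594) [[559.76109554 148.55531349  52.        ]]
side dial near px [159 207]
red []
dark [187.         223.79166667] 46.0 ((489.2642517089844, 230.8739013671875), (18.56166648864746, 24.439128875732422), 54.444915771484375)
dark [157.78947368 205.21052632] 29.5 ((592.7540893554688, 245.07398986816406), (28.813289642333984, 12.2239990234375), 4.254499435424805)
dark [131.08108108 196.        ] 48.5 ((667.4700927734375, 279.5495300292969), (26.809064865112305, 50.702640533447266), 54.388580322265625)
dark [165.55 183.75] 37.0 ((653.6316528320312, 184.84779357910156), (17.55759048461914, 36.12287139892578), 72.9425277709961)
dark [147.72649573 178.39316239] 215.5 ((706.4553833007812, 203.21519470214844), (73.25252532958984, 96.64848327636719), 12.19742202758789)
white face [144.52988052 216.49278259] ((14.926374435424805, 19.70059585571289), 158.9720916748047) [[613.75790463 275.49492826  52.        ]]
clock 41.4 pos [600.7 224.9  65.4] phi -2.1 tilt 1.33 F [-3.1 -8.5  2.1] q7 -1.4 -> move [ 0.14  0.29 -0.06] twist -0.2
```

Emit:
{"fn": "move_arm", "kwargs": {
  "moves": [
    [0.1,-0.1,0,0],
    [0.1,-0.2,0,0],
    [0.1,-0.3,0,0],
    [0.1,-0.3,0,0]
  ]
}}

```text
clock: 41.75
position: [600.6, 226.2, 65.3]
eef_rot: [3.138, -0.058, -0.041]
force: [-6.5, -11.0, 3.5]
width: 0.007
finger_force: 5.4
```

Emit:
{"fn": "move_arm", "kwargs": {
  "moves": [
    [0,-0.1,0,0],
    [0,-0.2,0,0],
    [0,-0.3,0,0],
    [0,-0.3,0,0]
  ]
}}

```text
clock: 42.15
position: [600.3, 226.5, 65.3]
eef_rot: [3.135, -0.061, -0.042]
force: [-7.6, -14.4, 5.5]
width: 0.004
finger_force: 7.6
```

Emit:
{"fn": "move_arm", "kwargs": {
  "moves": [
    [0,1,0,0],
    [0,2,0,0],
    [0,3,-3,0],
    [0,4,-8,0],
    [-4,8,-10,0],
    [-8,12,-11,0],
    [-12,16,-11,0],
    [-16,20,-11,0]
  ]
}}

```text
clock: 42.95
position: [461.1, 60.3, 178.1]
eef_rot: [-3.135, 0.051, 0.025]
force: [1.1, 0.2, -0.4]
width: 0.007
finger_force: 0.0
```

```bash
python3 dial.py; ls pics | grep d_
```

```text
top dial near px [185 151]
red [(np.int64(182), np.int64(160)), (np.int64(182), np.int64(161)), (np.int64(182), np.int64(162))]
 red mean at z68 [[569.76818535 246.74672297  72.        ]]
white face [183.08437347 150.97081375] ((33.121803283691406, 34.05377197265625), 69.19607543945312) [[603.29532821 248.71623036  52.        ]]
side dial near px [159 207]
red [(np.int64(161), np.int64(216)), (np.int64(162), np.int64(216)), (np.int64(162), np.int64(217)), (np.int64(163), np.int64(217))]
 red mean at z68 [[564.11687484 252.97186622  72.        ]]
dark [187.57142857 224.33333333] 41.5 ((487.9048156738281, 229.46258544921875), (16.112815856933594, 24.404951095581055), 86.83901977539062)
dark [154.28571429 207.02857143] 55.5 ((592.8572998046875, 254.6068115234375), (14.054861068725586, 62.72322082519531), 81.94627380371094)
white face [177.10531998 202.17352486] ((40.04457092285156, 43.96446228027344), 43.41228485107422) [[604.16622239 185.32112042  52.        ]]
d_382.png
d_413.png
d_430.png
```

View pics/d_430.png

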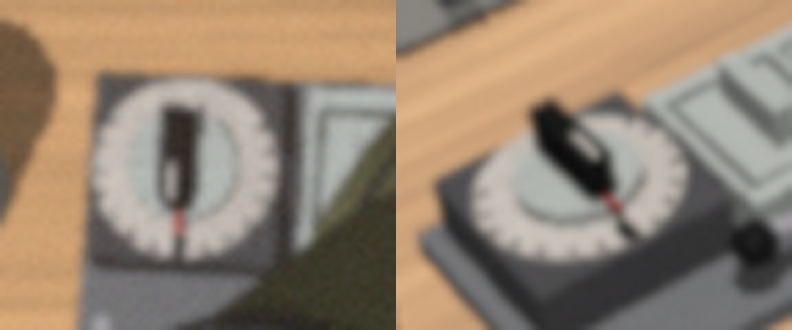

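The needle lines up with the black zero mark in both views (top crop: needle (178,225), mark (180,250)). Quantifying it sub-pixel.

```bash
cat > ang.py <<'E'
from h import *
B={n:np.mean([imaging.get_image(n)['color'].astype(float) for _ in range(6)],0) for n in('top','side')}
for n in B:
    im=shot(n);b=B[n]
    def cen(p,w,f):
        c=proj(im,[p])[0].round().astype(int);y,x=np.mgrid[c[1]-w:c[1]+w+1,c[0]-w:c[0]+w+1];v=f(b[y,x]);return np.array([(x*v).sum(),(y*v).sum()])/v.sum(),v
    red,_=cen([570,248,62],5,lambda q:np.clip(q[...,0]-np.maximum(q[...,1],q[...,2])-25,0,None))
    p=plane(im,[red],62)[0]
    mk,v=cen([561.3,250,51],3,lambda q:np.clip(110-q.mean(-1),0,None))
    m=plane(im,[mk],51)[0]
    print(n,'red',red,p,'mark',mk,m)
    c=np.array([603.3,248.7]);f=lambda a:np.degrees(np.arctan2(*(a[:2]-c)[::-1]))%360
    print(' bearings',f(p),f(m),'rig zero 178.1')
E
python3 ang.py
```

```text
top red [182.01232033 161.07494867] [571.65827187 248.72291864  62.        ] mark [181.71432093 167.36948484] [555.67407256 251.14514663  51.        ]
 bearings 179.9584997064742 177.06097724612277 rig zero 178.1
side red [161.88978495 216.42204301] [574.64534856 248.30903395  62.        ] mark [165.90742909 224.28343742] [555.21518472 251.12899833  51.        ]
 bearings 180.7816990722765 177.10816906145456 rig zero 178.1
```

The pointer is within about 2-3° of zero, on the positive side. I'll refine by pressing a flat finger pad from the +y side, centred on the bar so it self-aligns. The gripper body stays clear of the canister.

Run:
```python
from h import *
go(603,234,150,-1.9)
```

```text
clock 43.8 pos [461.5  60.7 177.1] phi -1.9 tilt 1.12 F [ 0.3 -0.6  0.2] q7 -1.11 -> move [ 13.6  -17.79   2.53] twist -0.0
```

Emit:
{"fn": "move_arm", "kwargs": {
  "moves": [
    [3,-4,0,0],
    [6,-8,0,0],
    [9,-12,1,0],
    [12,-15.5,2,0],
    [13.6,-17.7,2.5,0],
    [13.6,-17.7,2.5,0],
    [13.6,-17.7,2.5,0],
    [13.6,-17.7,2.5,0]
  ],
  "fingers": 0.36
}}

```text
clock: 44.55
position: [602.4, 231.1, 150.7]
eef_rot: [-3.137, 0.057, 0.031]
force: [0.1, 0.1, 0.1]
width: 0.673
finger_force: 0.0
```

Run:
```python
from h import *
go(603,234,68,-1.9);print(r.get_state()['width'])
```

```text
clock 44.5 pos [602.4 231.1 150.7] phi -2.1 tilt 1.14 F [0.1 0.1 0.1] q7 -1.46 -> move [ 0.21 -0.27  8.26] twist -0.2
0.6730452093279005
```

Emit:
{"fn": "move_arm", "kwargs": {
  "moves": [
    [0.1,-0.3,3,-0.2],
    [0.1,-0.3,6,-0.2],
    [0.1,-0.3,7.8,-0.2],
    [0.1,-0.3,8.2,-0.2],
    [0.1,-0.3,8.2,-0.2],
    [0.1,-0.3,8.2,-0.2]
  ]
}}

```text
clock: 45.15
position: [603.4, 235.7, 69.9]
eef_rot: [-3.136, 0.05, 0.026]
force: [-0.6, -0.1, 1.0]
width: 0.679
finger_force: 0.0
```

Emit:
{"fn": "move_arm", "kwargs": {
  "moves": [
    [0,0.3,0,0],
    [0,0.6,0,0],
    [0,0.8,0,0],
    [0,1,0,0],
    [0,1.2,0,0],
    [0,1.2,0,0]
  ]
}}

```text
clock: 45.75
position: [602.3, 225.5, 68.5]
eef_rot: [-3.134, 0.047, 0.029]
force: [0.2, 2.7, 1.3]
width: 0.68
finger_force: 1.4
```

Emit:
{"fn": "move_arm", "kwargs": {
  "moves": [
    [0,0.1,0,0.2],
    [0,0.2,0,0.2],
    [0,0.3,0,0.2],
    [0,0.4,0,0.2],
    [0,0.4,0,0.2]
  ]
}}

```text
clock: 46.25
position: [602.4, 225.3, 68.4]
eef_rot: [-3.13, 0.049, 0.028]
force: [1.4, 8.6, 0.6]
width: 0.681
finger_force: 4.6
```

Emit:
{"fn": "move_arm", "kwargs": {
  "moves": [
    [0,0.1,0,0],
    [0,0.2,0,0],
    [0,0.3,0,0],
    [0,0.4,0,0],
    [0,0.4,0,0]
  ]
}}

```text
clock: 46.75
position: [602.4, 225.2, 68.3]
eef_rot: [-3.125, 0.045, 0.027]
force: [2.4, 14.4, -1.2]
width: 0.681
finger_force: 7.6
```

Run:
```python
from h import *
go(603,234,68,-1.9);print(r.get_state()['width'])
```

```text
clock 46.8 pos [602.4 225.2  68.3] phi -1.6 tilt 1.36 F [ 2.4 14.4 -1.2] q7 -1.37 -> move [ 0.03 -0.89  0.04] twist 0.3
0.6807848514728463
```

Emit:
{"fn": "move_arm", "kwargs": {
  "moves": [
    [0,0,0,0.3],
    [0,0.2,0,0.3],
    [0,0.2,0,0.3]
  ]
}}

```text
clock: 47.05
position: [602.3, 225.1, 68.3]
eef_rot: [-3.123, 0.051, 0.027]
force: [3.3, 17.4, -0.9]
width: 0.684
finger_force: 9.0
```

Emit:
{"fn": "move_arm", "kwargs": {
  "moves": [
    [0,-0.8,0,0],
    [0,-1.7,0,0],
    [0,-1.7,-3,0],
    [0,-1.7,-8,0],
    [-4,3,-10,0],
    [-8,8,-11,0],
    [-12,13,-11,0],
    [-16,18,-11,0]
  ]
}}

```text
clock: 47.85
position: [472.8, 80.9, 179.3]
eef_rot: [-3.138, 0.063, 0.029]
force: [1.4, -0.9, 1.0]
width: 0.678
finger_force: 0.0
```

```bash
python3 ang.py
python3 - <<'E'
from h import *
s=r.get_state();print(s['position'],s['clock'],s['force'])
t=shot('top');d=shot('side')
cv2.imwrite('pics/fin.png',np.hstack([cv2.resize(im['bgr'][a:a+130,b:b+170],(400,306),interpolation=cv2.INTER_CUBIC) for im,a,b in((t,115,100),(d,130,110))]))
E
```

```text
top red [181.77850163 160.9218241 ] [572.09236724 249.39879409  62.        ] mark [182.72759832 166.81376128] [557.31629011 248.31635123  51.        ]
 bearings 178.71726051582925 180.47801591660746 rig zero 178.1
side red [161.5636026  216.30454968] [575.54643057 248.66880204  62.        ] mark [165.9490265  224.35782856] [554.92640193 251.19664803  51.        ]
 bearings 180.06440652505276 177.04548374058507 rig zero 178.1
[474.55435219  83.61974425 178.5460043 ] 48.55 [-0.94247222 -0.78695204 -0.91637073]
```

View pics/fin.png

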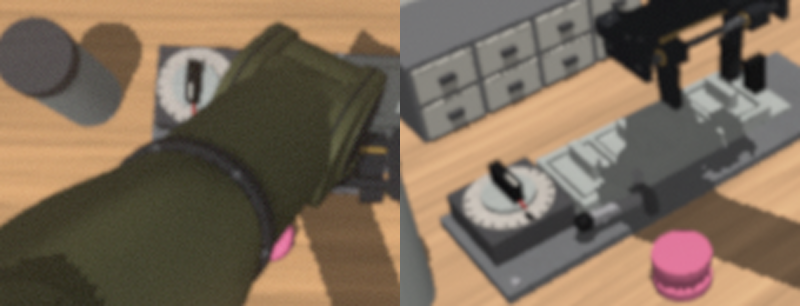

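The lever is down, the sled is home, the needle is on the mark, and the canister is standing. One harmless check: pocket 0's cover was never probed from above, so I'll touch its rib.

Run:
```python
from h import *
go(592.7,-44.7,80,-1.9)
```

```text
clock 48.6 pos [474.5  83.5 178.6] phi -2.2 tilt 1.12 F [-0.4  0.9 -1.1] q7 -1.16 -> move [12.5  12.39  9.58] twist -0.3
```

Emit:
{"fn": "move_arm", "kwargs": {
  "moves": [
    [3,3,0,-0.3],
    [6,6,0,-0.3],
    [9,9,0,-0.3],
    [12.5,12.4,0,-0.3],
    [12.5,12.4,4,-0.3],
    [12.5,12.4,8,-0.3],
    [12.5,12.4,9.4,-0.3],
    [12.5,12.4,9.4,-0.3]
  ],
  "fingers": -1
}}

```text
clock: 49.45
position: [591.1, -44.5, 80.1]
eef_rot: [-3.135, 0.054, 0.037]
force: [-0.4, -0.6, 0.6]
width: 0.003
finger_force: 0.0
```

Emit:
{"fn": "move_arm", "kwargs": {
  "moves": [
    [0,0,0.6,0],
    [0,0,1.2,0],
    [0,0,1.6,0],
    [0,0,1.9,0],
    [0,0,2,0],
    [0,0,2,0]
  ]
}}

```text
clock: 50.05
position: [592.3, -44.9, 61.9]
eef_rot: [-3.136, 0.054, 0.03]
force: [-0.3, -0.2, 0.0]
width: 0.006
finger_force: 0.0
```

Emit:
{"fn": "move_arm", "kwargs": {
  "moves": [
    [0,0,0.1,0],
    [0,0,0.2,0],
    [0,0,0.25,0],
    [0,0,0.25,0]
  ]
}}

```text
clock: 50.45
position: [592.6, -45.0, 61.3]
eef_rot: [-3.135, 0.054, 0.027]
force: [-2.9, 1.5, 14.8]
width: 0.008
finger_force: 7.2
```

Same height as the others (61.3), so it was already flush. Retract and hand in.

Emit:
{"fn": "move_arm", "kwargs": {
  "moves": [
    [0,0,-3,0],
    [0,0,-7,0],
    [0,0,-12,0],
    [0,0,-12,0],
    [0,0,-12,0]
  ]
}}

```text
clock: 50.95
position: [595.1, -45.4, 180.4]
eef_rot: [-3.136, 0.053, 0.026]
force: [-0.3, 0.9, 0.1]
width: 0.007
finger_force: 0.0
```

```bash
python3 ang.py
python3 - <<'E'
from rig import ticket
print(ticket.close_job())
E
```

```text
top red [nan nan] [nan nan nan] mark [182.01492495 164.94564265] [562.71622526 250.53772491  51.        ]
 bearings nan 177.40728893262505 rig zero 178.1
side red [161.56989247 216.30889541] [575.52267566 248.66590707  62.        ] mark [165.91699529 224.31726243] [555.09928505 251.17652102  51.        ]
 bearings 180.07032282573533 177.05876685268754 rig zero 178.1
the job is handed in; nothing more can be done
Noneang.py:6: RuntimeWarning: invalid value encountered in divide
  c=proj(im,[p])[0].round().astype(int);y,x=np.mgrid[c[1]-w:c[1]+w+1,c[0]-w:c[0]+w+1];v=f(b[y,x]);return np.array([(x*v).sum(),(y*v).sum()])/v.sum(),v
```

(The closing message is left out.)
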